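# Charge a milling jar with the scoop

## Robot

A 6-joint arm with a two-finger parallel gripper is mounted at the origin on a cart in front of the work surface, level with it; the furniture and walls round the work are solid. World frame = base frame: x ahead of the robot, y to its left, z up, the work surface at z = 0. Lengths are in mm, angles in rad, forces in N, time in s.
With the tool pointing down it reaches from about 375 to 975 mm from the base axis. Payload 3.8 kg.
Tool frame: the origin (TCP) lies at the very end of the fingers, on their centre line; the grasp point (between the pads) lies 19 mm behind it; z points along the fingers, y is the line along which they close (so a half turn about z gives the same grasp; the last joint's range is limited). The gripper opens to 88 mm and grips with 3 to 60 N. Pads are 18 mm wide; open, the fingers measure 123 mm over their backs; the gripper's body (75 mm by 187 mm) begins 45 mm behind the grasp point.
Start: joints at [1.304, 0.264, 1.604, -0, 1.274, -0.037], TCP at [153.751, 657.251, 238.706] pointing down, gripper open.
Joint ranges: [-2.63, 2.63], [-0.94, 2.18], [0.31, 2.57], [-1.31, 4.45], [0, 2.66], [-2.55, 2.55]. Speed limits (rad/s): [2.57, 2.57, 3.14, 3.14, 3.14, 3.14].

## Interface

Orientations are given as [roll, pitch, yaw] about the fixed x, y, z axes, in that order (R = Rz(yaw) Ry(pitch) Rx(roll)).
In Python, from station import * gives the robot as it stands.
- The arm moves only by the tool servo_tool, never from a script. Its argument "steps" is a list that holds one entry, the list of rows, each a list of 6 numbers: the shift along the world's x, y, z each as a share of 0.15 m, from -1 to 1, then the turn, a rotation vector about the world's x, y, z each as a share of 180 degrees, from -1 to 1. In form: [[[tx, ty, tz, wx, wy, wz], ...]]. A call has 1 to 5 rows; each row shifts and turns the commanded pose from where the row before left it; what a row does not reach is not made up. A row lasts 1/8 s, in which the tool goes at most 62.5 mm and 10.7 degrees, less where a joint would pass 70% of its speed; a pose out of reach is approached as far as the arm can. A call with a number of a shift or a turn outside -1 to 1 is refused whole. A call with a gripper value outside its range is refused whole. "hand" is the closure in counts, from 0 (fully open) to 255 (shut), set as the call begins (left out, the last holds). The fingers move at their own pace and stop on an object; "newtons" is the grip in N (left out, the last holds). Time passes only in rows, so rows that do not move let the fingers close. It gives the time, the measured TCP pose, the force, the opening and the grip force at its end, in the units of the state.
- observe(): the state, without advancing time (a new reading comes with each control period).
- grab_frame(name): name is "scene" or "side" or "wrist"; returns the picture (400x640x3 uint8, blue, green, red); there is no depth.
- get_calibration(name): a dict with "fx", "fy", "cx", "cy" (pixels), "R" (3x3) and "t" (3): a world point X has camera coordinates R X + t; the wrist camera has in their place "T_tool_cam" (4x4, takes a point from camera to tool coordinates, whose origin is the TCP and whose axes are the flange's). Camera axes: x right, y down, z forward; pixel columns grow to the right and rows downward; lengths in mm; the calibration is good to about 2 mm. A picture is of the moment at which its call begins: read the wrist's pose just before it. get_calibration takes no time and is no camera call.
- finish_job(): hands the job in; it is judged then, once.
The state is a dict: "clock": time; "qpos": joint angles; "joint_vel": joint speeds; "joint_torque": joint torques, N m; "ee_pos": TCP position; "orientation": TCP orientation; "force": force on the tool from outside, world axes, zero at the start; "moment": the same for the moment, N m; "width": finger opening in mm; "grip_force": force on a finger pad.
Only numpy, scipy, OpenCV 4.12 (cv2) and the standard library are available. Lean on these libraries where they do the work, as an engineer would, in place of code of your own. Each camera call takes 0.05 s, during which the arm holds its last target. There are 200 camera calls.

## Task

Take the scoop from its tray, lift at least four of the five white milling balls out of the sloping bin in one scoopful and tip them into the open steel jar, leaving any other in the bin; move balls only with the scoop, never with the fingers. Then lay the scoop flat back in its tray, let go of it, and put the lid squarely on the jar. The jar stays where it stands, and the other glassware is left alone.

Things in the scene. Friction and masses are not known exactly. Their poses are not given: they have to be found in the camera images.
- bin: Fixed sloping store bin, a chute of 4 mm bare steel on feet, about 180 x 92 mm, 130 mm high. Origin on the bench under it; x level, towards its low end; z up. Its flat floor (140 mm long, 84 mm wide inside) slopes down along +x at 35 degrees to an end wall; the high end is open. End wall (100 mm) and side walls (100 mm over the lowest 60 mm, then 48 mm up to 100 mm) stand square to the floor.
- bin_low (a point): Where the middle of the bin's floor meets the foot of the end wall, inside, 66 mm along the bin's +x and 16 mm above the bench. The balls lie heaped against the end wall, the heap reaching about 50 mm up the floor. This point's axes are the bin's.
- tray: Fixed shallow steel tray, 150 (x) x 110 (y) x 14 mm high, walls and floor 3 mm, in which the scoop lies. Origin at the centre of its underside, z up.
- scoop: Aluminium hand scoop, grey handle, 0.12 kg. Origin: centre of the underside of the flat blade; x forward to the open front edge, z up. Blade 96 (x) x 72 (y) mm, 66 mm wide inside, floor 2.5 mm, walls 3 mm; back wall 36 mm high, side walls as high, raked down to nothing 33 mm behind the front edge. Starts level in the tray, heading within 5 degrees of the tray's x.
- scoop_grip (a point): Middle of the scoop's handle, 85 mm behind the scoop's origin and 65 mm above the underside of the blade. The straight handle (14 mm wide with flat sides, 22 mm deep, 110 mm long) leaves the top of the back wall and rises backward at 45 degrees.
- scoop_lip (a point): Middle of the underside of the scoop's open front edge, 48 mm ahead of the scoop's origin.
- jar: Open round steel milling jar, 104 mm outside diameter, 80 mm high, bore 92 mm, floor 10 mm thick, 1.5 kg. Origin at the centre of its underside, z up.
- lid: The jar's loose steel lid, lying on the bench. Origin: centre of its underside; z up. From below: bevelled spigot, diameter 86 mm, 10 mm high, that drops into the jar's bore; flange, diameter 108 mm, from 10 to 18 mm up, that rests on the jar's rim; straight round knob, diameter 26 mm, from 19 to 48 mm up. On the jar its origin is 70 mm above the jar's.
- vial_a: Bystander: capped sample vial, 28 mm across, 67 mm high, origin at its underside.
- reagent_bottle: Bystander: small reagent bottle with blue cap, 52 mm across, 99 mm high, origin at its underside.
- beaker_a: Bystander: empty-looking glass beaker, 62 x 68 mm, 78 mm high, origin at its underside.
- petri: Bystander: glass petri dish with lid, 66 mm across, 14 mm high, origin at its underside.
- ball0: One of five equal white porcelain milling balls, 26 mm in diameter, 22 g, smooth (sliding friction about 0.3; does not start to roll by itself on slopes under about 8 degrees). Origin at its centre.
- ball1: One of five equal white porcelain milling balls, 26 mm in diameter, 22 g, smooth (sliding friction about 0.3; does not start to roll by itself on slopes under about 8 degrees). Origin at its centre.
- ball2: One of five equal white porcelain milling balls, 26 mm in diameter, 22 g, smooth (sliding friction about 0.3; does not start to roll by itself on slopes under about 8 degrees). Origin at its centre.
- ball3: One of five equal white porcelain milling balls, 26 mm in diameter, 22 g, smooth (sliding friction about 0.3; does not start to roll by itself on slopes under about 8 degrees). Origin at its centre.
- ball4: One of five equal white porcelain milling balls, 26 mm in diameter, 22 g, smooth (sliding friction about 0.3; does not start to roll by itself on slopes under about 8 degrees). Origin at its centre.

How it is judged:
By the outcome, as a careful person would: the job done as asked, in the order asked, and still so for the second after the job is handed in, with the robot touching nothing.
It also fails if it takes over 64 s, if anything falls off the work surface, if the arm or the gripper's body presses on something with over 40 N, if the wrist force passes 120 N, or if a joint passes its speed limit or range.

## Working session

There is one attempt and no reset: what is moved stays moved. The work goes in short steps, Python scripts to look and compute and a tool call to move; the robot and the scene stay as the last step left them, time stands still between calls to the robot, and variables do not carry over. Pictures are saved under pics/ and viewed, at most 10 in all, crops included, and the job is handed in when it is done.

Besides the shell and the picture viewer there is one more tool, called after "Call:" by a JSON object that holds its "name" and its "arguments". servo_tool: Moves the arm, as the interface text tells. Shift numbers are shares of 0.15 m and turn numbers shares of 180 degrees, none past 1 either way. Its arguments: {"type":"object","properties":{"steps":{"type":"array"},"hand":{"type":"number"},"newtons":{"type":"number"}},"required":["steps"]}

```bash
mkdir -p pics; ls
python3 - <<'E'
from station import *
import cv2,numpy as np
a=grab_frame("scene");b=grab_frame("side")
cv2.imwrite("pics/scene.png",a);cv2.imwrite("pics/side.png",b)
for n in("scene","side","wrist"):
    c=get_calibration(n);print(n,{k:np.round(v,3).tolist() for k,v in c.items()})
print(observe())
E
```

```text
pics
scene {'fx': 480.379, 'fy': 480.379, 'cx': 320.555, 'cy': 201.241, 'R': [[0.844, -0.537, 0.013], [-0.346, -0.562, -0.752], [0.411, 0.63, -0.659]], 't': [-337.893, 372.064, 682.944]}
side {'fx': 424.862, 'fy': 424.862, 'cx': 317.777, 'cy': 190.084, 'R': [[-0.786, -0.618, 0.006], [-0.476, 0.598, -0.645], [0.395, -0.509, -0.764]], 't': [573.537, 166.948, 822.739]}
wrist {'fx': 346.665, 'fy': 346.665, 'cx': 314.343, 'cy': 202.572, 'T_tool_cam': [[-0.0, -0.949, -0.317, 82.855], [1.0, -0.0, -0.001, 0.967], [0.001, -0.317, 0.949, -147.173], [0.0, 0.0, 0.0, 1.0]]}
{'clock': 0.1, 'qpos': array([ 1.30412947e+00,  2.64679368e-01,  1.60522088e+00, -2.52188054e-05,
        1.27369240e+00, -3.68681769e-02]), 'joint_vel': array([-0.00046462,  0.00031656, -0.00388476, -0.00054146, -0.00124627,
        0.00056191]), 'joint_torque': array([ 1.81592640e-05, -5.03623366e+01, -3.58070254e+01,  7.31373788e-02,
        2.35034991e-02, -6.85053737e-05]), 'ee_pos': array([153.57442194, 656.64717079, 237.52039644]), 'orientation': array([-3.13959314e+00, -4.96364598e-05,  2.91180134e+00]), 'force': array([ 0.4191254 , -1.03213398, -0.10277981]), 'moment': array([ 0.04100535, -0.05103766,  0.03344629]), 'grip_force': 0.0, 'width': 88.0396725504954}
```

View pics/scene.png

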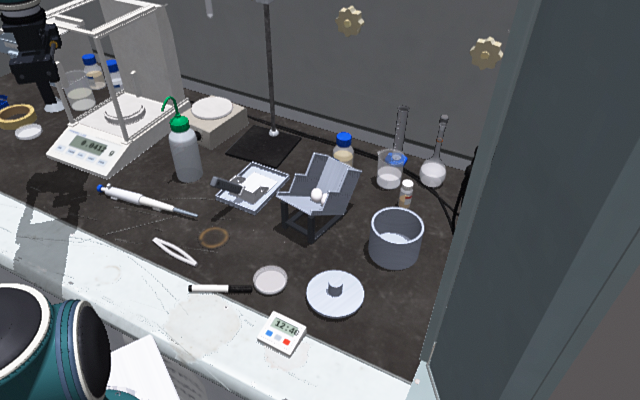

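View pics/side.png

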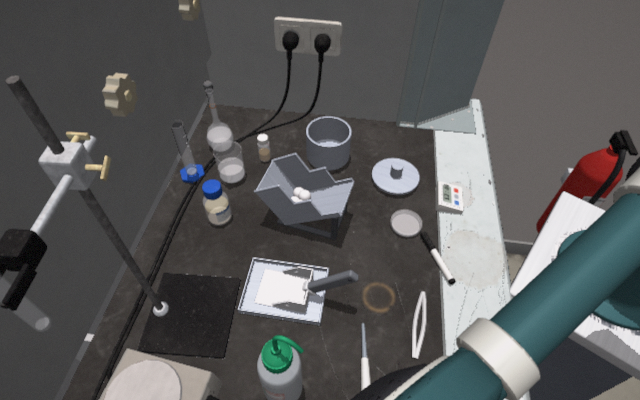

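The scene view shows the tray with the scoop around (250,187), handle to the left. The bin is around (320,195) with the balls at (318,195), the jar at (396,238), the lid at (335,293) and the petri dish at (270,280). The side view shows the tray at (284,290), the handle end at (350,276), the balls at (300,194), the jar at (328,143) and the lid at (396,175).

```bash
cat > h.py <<'E'
import numpy as np,cv2
from station import *
from scipy.spatial.transform import Rotation as Ro
def cam(n,st=None):
    c=get_calibration(n);K=(c["fx"],c["fy"],c["cx"],c["cy"])
    if n=="wrist":
        T=np.array(c["T_tool_cam"]);Rt=Ro.from_euler("xyz",st["orientation"]).as_matrix()
        Rwc=Rt@T[:3,:3];p=Rt@T[:3,3]+st["ee_pos"]
        return K,Rwc.T,-Rwc.T@p
    return K,np.array(c["R"]),np.array(c["t"])
def ray(C,uv):
    K,R,t=C;d=R.T@np.array([(uv[0]-K[2])/K[0],(uv[1]-K[3])/K[1],1]);return -R.T@t,d/np.linalg.norm(d)
def plane(C,uv,z):
    o,d=ray(C,uv);return o+d*(z-o[2])/d[2]
def tri(*a):
    A=np.zeros((3,3));b=np.zeros(3);L=[ray(C,u) for C,u in a]
    for o,d in L:
        P=np.eye(3)-np.outer(d,d);A+=P;b+=P@o
    X=np.linalg.solve(A,b);return X,max(np.linalg.norm((np.eye(3)-np.outer(d,d))@(X-o)) for o,d in L)
def proj(C,X):
    K,R,t=C;p=R@np.asarray(X,float)+t;return np.array([K[0]*p[0]/p[2]+K[2],K[1]*p[1]/p[2]+K[3]])
E
python3 - <<'E'
from h import *
np.set_printoptions(precision=1,suppress=True)
S=cam("scene");D=cam("side")
for n,a,b in[("balls",(318,195),(300,194)),("lidknob",(335,286),(397,169)),("handleend",(215,182),(354,275)),("jartop",(397,224),(329,131))]:
    print(n,*tri((S,a),(D,b)))
for n,uv in[("t1",(217,202)),("t2",(258,164)),("t3",(289,175)),("t4",(251,211))]: print(n,plane(S,uv,14))
for n,uv in[("t1",(252,259)),("t2",(328,266)),("t3",(320,321)),("t4",(240,310)),("petri",(405,223)),("bottle",(217,222)),("vial",(264,158))]: print("side",n,plane(D,uv,14))
print(plane(S,(270,280),14))
E
```

```text
balls [565.2 261.1  63.8] 6.817282912831131
lidknob [464.   50.9  36.9] 0.21483462652384772
handleend [369.8 362.8 106. ] 1.0544015021796065
jartop [631.   85.4  81.4] 0.31428230416456493
t1 [381.2 406.   14. ]
t2 [524.8 485.6  14. ]
t3 [568.6 406.9  14. ]
t4 [433.  338.7  14. ]
side t1 [568.5 412.1  14. ]
side t2 [443.2 332.6  14. ]
side t3 [387.6 428.8  14. ]
side t4 [512.2 501.3  14. ]
side petri [379.2 152.1  14. ]
side bottle [687.1 393.2  14. ]
side vial [737.5 195.8  14. ]
[377.  143.5  14. ]
```

Call:
{"name": "servo_tool", "arguments": {"steps": [[[0.27, -0.27, 0.2, 0, 0, 0], [0.27, -0.27, 0.2, 0, 0, 0], [0.27, -0.27, 0.2, 0, 0, 0], [0.27, -0.27, 0, 0, 0, 0], [0.27, -0.27, 0, 0, 0, 0]]]}}

```text
clock: 0.72
ee_pos: [353.3, 457.5, 326.0]
orientation: [3.141, 0.0, 2.912]
force: [1.5, 0.4, -0.3]
width: 88.1
grip_force: 0.0
```

Call:
{"name": "servo_tool", "arguments": {"steps": [[[0.27, -0.27, 0, 0, 0, 0], [0.27, -0.27, 0, 0, 0, 0], [0.27, -0.27, 0, 0, 0, 0], [0, 0, 0, 0, 0, 0], [0, 0, 0, 0, 0, 0]]]}}

```text
clock: 1.35
ee_pos: [473.3, 337.3, 325.2]
orientation: [-3.141, -0.001, 2.911]
force: [-0.2, 0.6, -0.1]
width: 88.1
grip_force: 0.0
```

Run:
```python
from h import *
import pickle
s=observe();a=grab_frame("wrist");cv2.imwrite("pics/w1.png",a);pickle.dump(s,open("w1.pkl","wb"));print(s["ee_pos"],s["orientation"],s["clock"])
cv2.imwrite("pics/w1v.png",cv2.resize(a,(800,500),interpolation=cv2.INTER_CUBIC))
```

```text
[473.30584941 337.33952453 325.21188979] [-3.14140586e+00 -1.33913066e-03  2.91086373e+00] 1.35
```

View pics/w1v.png

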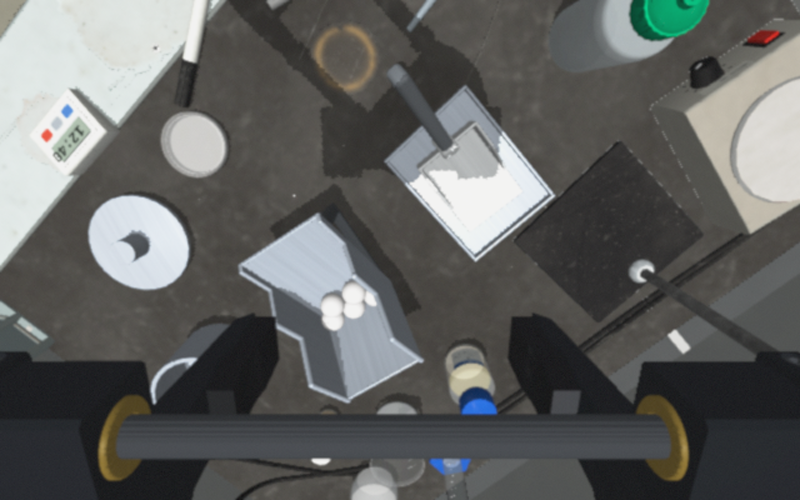

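The wrist view (scaled 1.25x) shows the scoop in the tray, with the handle end at (397,72) and the blade around (470,185). The tray corners are (466,86), (553,195), (475,260) and (386,158). The balls are at (345,305) in the V of the bin, and the lid knob is at (133,245). I need a closer view of the bin.

Run:
```python
import cv2,numpy as np
r=lambda n,x,y,w,h:cv2.resize(cv2.imread(f"pics/{n}.png")[y:y+h,x:x+w],(400,300),interpolation=cv2.INTER_CUBIC)
# each 3.33x except wrist
a=r("scene",260,145,120,90);b=r("side",245,140,120,90);c=r("w1",180,160,170,127);d=r("w1",300,40,160,120)
o=np.vstack([np.hstack([a,b]),np.hstack([c,d])]);cv2.imwrite("pics/crop1.png",o)
```

```text
(no output)
```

View pics/crop1.png

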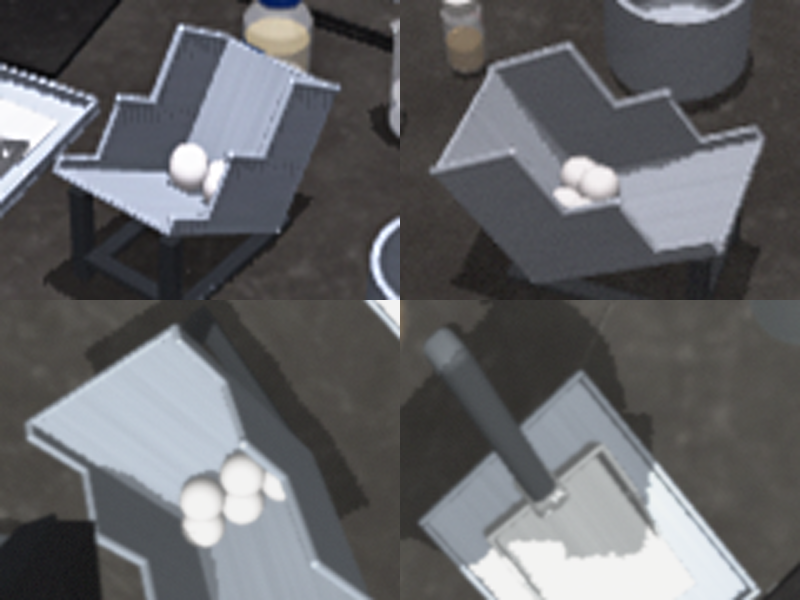

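The crops settle the bin. Its open high end faces the robot, the floor falls away from the robot, and the end wall is at the far side. The balls lie at the foot of that wall.

Run:
```python
from h import *
import pickle
np.set_printoptions(precision=1,suppress=True)
W=cam("wrist",pickle.load(open("w1.pkl","rb")));S=cam("scene");D=cam("side")
P={"P1":((256.5,171.7),(277.4,194.8),(340,215)),"P2":((192,214.4),(311,214.6),(353,179.6)),"P3":((337.6,288),(314,153.4),(254.9,191)),"P4":((278.4,321.6),(361.4,171.4),(272.6,159.8)),"hend":((317.5,57),(215,182),(354,275))}
R={}
for n,(w,s,d) in P.items():
    R[n],e=tri((W,w),(S,s),(D,d));print(n,R[n],e,"WS",tri((W,w),(S,s))[0],"WD",tri((W,w),(D,d))[0])
for a,b in("P1","P3"),("P2","P4"),("P2","P1"),("P4","P3"):
    v=R[b]-R[a];print(a,b,np.linalg.norm(v),np.degrees(np.arctan2(v[1],v[0])))
q=[plane(W,u,14) for u in((372.8,69),(442.4,156),(380,208),(309,126.4))]
print("tray",q,np.mean(q,0),[np.degrees(np.arctan2(*(q[i]-q[j])[[1,0]])) for i,j in((1,0),(2,3),(0,3),(1,2))])
b=[plane(W,u,39) for u in((378.8,98),(334.8,134.8))];v=b[0]-b[1];print("back",b,np.mean(b,0),np.linalg.norm(v),np.degrees(np.arctan2(v[1],v[0]))-90)
print("lid",plane(W,(111,193),18),plane(W,(106,197),48))
```

```text
P1 [465.6 271.9  94.9] 1.7531218765025625 WS [466.6 273.   93.5] WD [463.3 274.4 100.3]
P2 [495.8 185.1  95.2] 1.6612321932606255 WS [496.2 186.1  93.4] WD [493.6 189.8 103.3]
P3 [609.1 336.9 115.6] 13.860309635292696 WS [603.5 333.5 118.6] WD [625.6 331.2 102.7]
P4 [660.  244.5  96.2] 2.1942022828425483 WS [661.8 245.7  94.6] WD [654.1 248.8 105.2]
hend [368.6 364.3 106.6] 3.019601591334709 WS [368.8 365.4 105.1] WD [366.9 366.2 112.7]
P1 P3 158.93274560538856 24.381150982719223
P2 P4 174.61080225407935 19.863672908672708
P2 P1 91.85042007832502 109.21608978701624
P4 P3 107.32011595271892 118.8508830817981
tray [array([388.6, 432. ,  14. ]), array([516.7, 503.1,  14. ]), array([570.2, 409.6,  14. ]), array([438.3, 339. ,  14. ])] [478.5 420.9  14. ] [np.float64(29.037257480363824), np.float64(28.139493349822022), np.float64(118.09632325581761), np.float64(119.75006462441713)]
back [array([422.5, 429.2,  39. ]), array([453. , 368.7,  39. ])] [437.8 398.9  39. ] 67.769826958628 26.806605712889038
lid [462.9  54.2  18. ] [461.8  65.8  48. ]
```

```bash
cat >> h.py <<'E'
# scoop/gripper geometry: heading h, nose-down pitch p (deg); tool tilted AL forward of scoop -z
AL=25.0; G=np.array([-99.,0,79.])
def Rs(h,p): return Ro.from_euler("ZY",[h,p],degrees=True)
def Rtool(h,p): return Rs(h,p)*Ro.from_euler("Y",-AL,degrees=True)*Ro.from_matrix(np.diag([-1.,1,-1]))
def tcp_for(h,p,pt,X):  # tool pose putting scoop point pt at world X
    R=Rtool(h,p);return np.asarray(X)+Rs(h,p).apply(G-np.asarray(pt,float))+R.apply([0,0,19]),R
def rows(pos,R,n,s=None):
    s=s or observe();c=Ro.from_euler("xyz",s["orientation"]);d=np.asarray(pos)-s["ee_pos"];rv=np.degrees((R*c.inv()).as_rotvec())
    print("mm",np.round(d,1),"deg",np.round(rv,1),"need n",max(np.linalg.norm(d)/60,np.linalg.norm(rv)/10.5).round(1),"row x%d:"%n,np.round(np.r_[d/150,rv/180]/n,4).tolist())
E
python3 - <<'E'
from h import *
p,R=tcp_for(26.7,0,G,(390.6,375,82));print(p)
rows(p-R.apply([0,0,90]),R,6)
E
```

```text
[397.7735462  378.60791787  64.78015205]
mm [-109.1   23.6 -179. ] deg [  3.  -25.4  39.2] need n 4.5 row x6: [-0.1213, 0.0263, -0.1989, 0.0028, -0.0235, 0.0363]
```

Call:
{"name": "servo_tool", "arguments": {"steps": [[[-0.12, 0.026, -0.2, 0.003, -0.0235, 0.0363], [-0.12, 0.026, -0.2, 0.003, -0.0235, 0.0363], [-0.12, 0.026, -0.2, 0.003, -0.0235, 0.0363], [-0.12, 0.026, -0.2, 0.003, -0.0235, 0.0363], [-0.12, 0.026, -0.2, 0.003, -0.0235, 0.0363]]]}}

```text
clock: 2.02
ee_pos: [381.5, 358.3, 175.1]
orientation: [3.115, 0.369, -2.793]
force: [0.4, 0.2, 0.8]
width: 87.8
grip_force: 0.0
```

Call:
{"name": "servo_tool", "arguments": {"steps": [[[-0.12, 0.026, -0.2, 0.003, -0.0235, 0.0363], [0, 0, 0, 0, 0, 0], [0, 0, 0, 0, 0, 0]]]}}

```text
clock: 2.4
ee_pos: [366.4, 362.6, 147.9]
orientation: [3.136, 0.44, -2.677]
force: [0.1, 1.0, 0.5]
width: 88.5
grip_force: 0.0
```

Run:
```python
from h import *
import pickle
s=observe();a=grab_frame("wrist");cv2.imwrite("pics/w2.png",a);pickle.dump(s,open("w2.pkl","wb"));print(s["ee_pos"],s["orientation"],s["clock"],s["qpos"])
p,R=tcp_for(26.7,0,G,(390.6,375,82))
rows(p-R.apply([0,0,90]),R,1)
cv2.imwrite("pics/w2v.png",cv2.resize(a,(800,500),interpolation=cv2.INTER_CUBIC))
```

```text
[366.43003231 362.64236098 147.93099542] [ 3.13559613  0.44002141 -2.67726139] 2.4 [ 0.8283093  -0.20242761  2.32409727 -0.25447356  0.6188543  -1.03039256]
mm [-3.7 -1.6 -2.6] deg [-0.4  0.1 -0. ] need n 0.1 row x1: [-0.0244, -0.0108, -0.0172, -0.0025, 0.0007, -0.0001]
```

View pics/w2v.png

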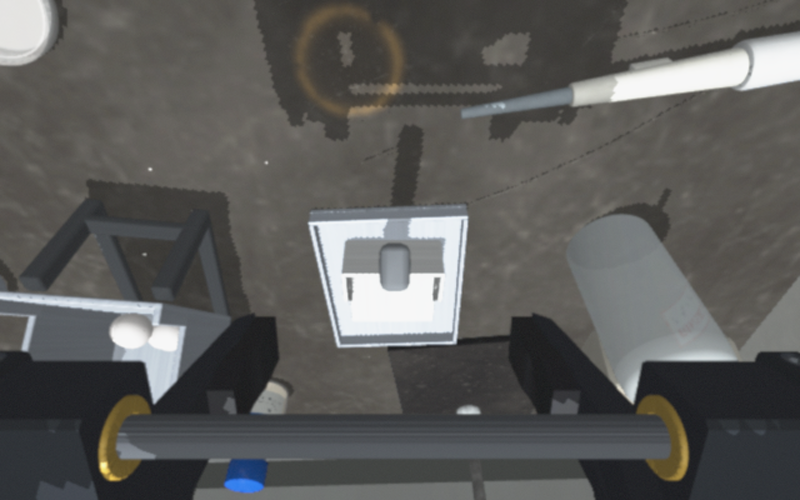

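The wrist view (1.25x) looks straight down the handle. The handle's end face is centred at (395,266), and the foot of the back wall runs from (343,240) to (445,240). The tray's near corners are (310,212) and (467,207).

Run:
```python
from h import *
import pickle
np.set_printoptions(precision=1,suppress=True)
W1=cam("wrist",pickle.load(open("w1.pkl","rb")));s=pickle.load(open("w2.pkl","rb"));W2=cam("wrist",s);S=cam("scene");D=cam("side")
a=cv2.imread("pics/w2.png").astype(int).sum(2)//3
for r in (200,210,220): print(r,a[r,290:345])
k=1/1.25
h,e=tri((W1,(317.5,57)),(W2,(316,200)),(S,(215,182)),(D,(354,275)));print("hend",h,e)
q=[plane(W2,(u*k,v*k),3) for u,v in((343,240),(445,240))];v=q[0]-q[1];print("back foot",q,np.mean(q,0),np.linalg.norm(v),np.degrees(np.arctan2(v[1],v[0])))
q=[plane(W2,(u*k,v*k),3) for u,v in((352,322),(433,322))];v=q[0]-q[1];print("front",q,np.mean(q,0),np.linalg.norm(v),np.degrees(np.arctan2(v[1],v[0])))
o,d=ray(W2,(316,212.8));R=Ro.from_euler("xyz",s["orientation"]);g=o+d*((90-o[2])/d[2]);print("handle axis pt",g,"in tool",R.inv().apply(g-s["ee_pos"]))
```

```text
200 [136 137 137 137 137 137 137 136 136 137 137 137 133 125 107 105 116 123
 127 129 133 135 136 134 135 135 137 136 138 137 138 136 132 126 120 112
 102 106 128 135 135 137 136 137 136 136 136 136 137 136 137 137 136 136
 137]
210 [134 135 135 134 135 134 134 133 134 133 134 132 124 107 104 122 131 137
 140 146 151 154 154 155 156 156 156 156 156 156 156 153 148 141 133 126
 116  99 107 128 133 134 133 134 134 134 134 134 134 133 133 136 135 134
 134]
220 [246 246 246 246 246 246 246 246 246 246 246 246 243 208 133 124 134 142
 148 154 159 162 161 162 161 161 161 161 160 160 159 157 152 144 135 130
 128 171 234 246 246 246 246 246 246 246 246 246 246 246 246 246 246 246
 246]
hend [368.2 364.3 103.8] 3.901725040663571
back foot [array([455.4, 367.1,   3. ]), array([421.2, 435.8,   3. ])] [438.3 401.5   3. ] 76.84010092806793 -63.51139846628249
front [array([545.1, 412.5,   3. ]), array([512.2, 478.8,   3. ])] [528.7 445.6   3. ] 73.99646176149746 -63.61968003118055
handle axis pt [384.6 374.2  90. ] in tool [ 5.3  1.9 61.6]
```

Call:
{"name": "servo_tool", "arguments": {"steps": [[[0.042, 0.024, -0.111, -0.0005, 0, 0], [0.042, 0.024, -0.111, -0.0005, 0, 0], [0.042, 0.024, -0.111, -0.0005, 0, 0], [0.042, 0.024, -0.111, -0.0005, 0, 0], [0.042, 0.024, -0.111, -0.0005, 0, 0]]]}}

```text
clock: 3.08
ee_pos: [400.7, 381.2, 65.0]
orientation: [-3.14, 0.439, -2.677]
force: [-0.8, 0.0, 0.1]
width: 88.1
grip_force: 0.0
```

Call:
{"name": "servo_tool", "arguments": {"steps": [[[0, 0, 0, 0, 0, 0], [0, 0, 0, 0, 0, 0]]]}}

```text
clock: 3.32
ee_pos: [398.8, 379.9, 64.2]
orientation: [-3.139, 0.437, -2.675]
force: [-0.2, -0.0, -0.2]
width: 88.4
grip_force: 0.0
```

Call:
{"name": "servo_tool", "arguments": {"steps": [[[0, 0, 0, 0, 0, 0], [0, 0, 0, 0, 0, 0], [0, 0, 0, 0, 0, 0], [0, 0, 0, 0, 0, 0], [0, 0, 0, 0, 0, 0]]], "hand": 255, "newtons": 55}}

```text
clock: 3.95
ee_pos: [397.1, 378.7, 62.4]
orientation: [-3.138, 0.434, -2.673]
force: [0.6, 0.0, -0.3]
width: 40.1
grip_force: 0.0
```

Call:
{"name": "servo_tool", "arguments": {"steps": [[[0, 0, 0, 0, 0, 0], [0, 0, 0, 0, 0, 0], [0, 0, 0, 0, 0, 0]]]}}

```text
clock: 4.32
ee_pos: [397.2, 378.7, 62.5]
orientation: [-3.138, 0.434, -2.674]
force: [0.7, -0.5, 0.3]
width: 14.0
grip_force: 55.0
```

```bash
cat >> h.py <<'E'
AL=24.9; G=np.array([-100.5,-0.5,76.7]); LIP=[48,0,0]
BL=np.array([587.5,267.5,16.]);BH=19.4
def binpt(u,n):
    h=np.radians(BH);c,s=np.cos(np.radians(35)),np.sin(np.radians(35));H=np.array([np.cos(h),np.sin(h),0]);Z=np.array([0,0,1.])
    return BL+u*(-c*H+s*Z)+n*(s*H+c*Z)
E
python3 - <<'E'
from h import *
s=observe();s=dict(s);s["ee_pos"]=s["ee_pos"]+[0,0,150]
rows(*tcp_for(BH,35,LIP,binpt(105,45)),5,s)
E
```

```text
mm [  57.3 -158.6   29.9] deg [-13.6  32.3  -7.2] need n 3.4 row x5: [0.0764, -0.2115, 0.0399, -0.0151, 0.0359, -0.008]
```

Call:
{"name": "servo_tool", "arguments": {"steps": [[[0, 0, 0.1, 0, 0, 0], [0, 0, 0.2, 0, 0, 0], [0, 0, 0.3, 0, 0, 0], [0, 0, 0.3, 0, 0, 0], [0, 0, 0.1, 0, 0, 0]]]}}

```text
clock: 4.95
ee_pos: [398.5, 380.2, 217.3]
orientation: [-3.141, 0.441, -2.674]
force: [0.3, -0.2, -1.8]
width: 13.4
grip_force: 55.0
```

Call:
{"name": "servo_tool", "arguments": {"steps": [[[0.0764, -0.2115, 0.14, -0.0151, 0.0359, -0.008], [0.0764, -0.2115, 0.14, -0.0151, 0.0359, -0.008], [0.0764, -0.2115, 0.14, -0.0151, 0.0359, -0.008], [0.0764, -0.2115, 0.14, -0.0151, 0.0359, -0.008], [0.0764, -0.2115, 0.14, -0.0151, 0.0359, -0.008]]]}}

```text
clock: 5.58
ee_pos: [454.5, 218.9, 317.4]
orientation: [-3.141, -0.182, -2.804]
force: [1.0, 0.6, -0.7]
width: 13.4
grip_force: 55.0
```

Call:
{"name": "servo_tool", "arguments": {"steps": [[[0, 0, -0.2, 0, 0, 0], [0, 0, -0.2, 0, 0, 0], [0, 0, -0.1, 0, 0, 0], [0, 0, 0, 0, 0, 0], [0, 0, 0, 0, 0, 0]]]}}

```text
clock: 6.2
ee_pos: [454.9, 220.4, 243.4]
orientation: [-3.141, -0.176, -2.803]
force: [-0.1, 0.0, -1.1]
width: 13.7
grip_force: 55.0
```

Run:
```python
from h import *
import pickle
s=observe();im={n:grab_frame(n) for n in("wrist","scene","side")};pickle.dump((s,im),open("w3.pkl","wb"));print(s["ee_pos"],s["orientation"],s["clock"],s["qpos"])
rows(*tcp_for(BH,35,LIP,binpt(105,45)),1,s)
r=lambda n,x,y,w,h:cv2.resize(im[n][y:y+h,x:x+w],(400,300),interpolation=cv2.INTER_CUBIC)
o=np.vstack([np.hstack([r("scene",230,100,160,120),r("side",230,120,160,120)]),np.hstack([r("wrist",160,40,320,240),r("wrist",220,120,160,120)])]);cv2.imwrite("pics/crop3.png",o)
```

```text
[454.86702651 220.43763993 243.37993478] [-3.14113949 -0.17582068 -2.80326554] 6.2 [ 0.3955482   0.05636245  1.84402536  0.00966558  1.41677625 -1.51593862]
mm [-0.4 -0.3 -1. ] deg [0. 0. 0.] need n 0.0 row x1: [-0.0025, -0.002, -0.0066, 0.0001, 0.0002, 0.0001]
```

View pics/crop3.png

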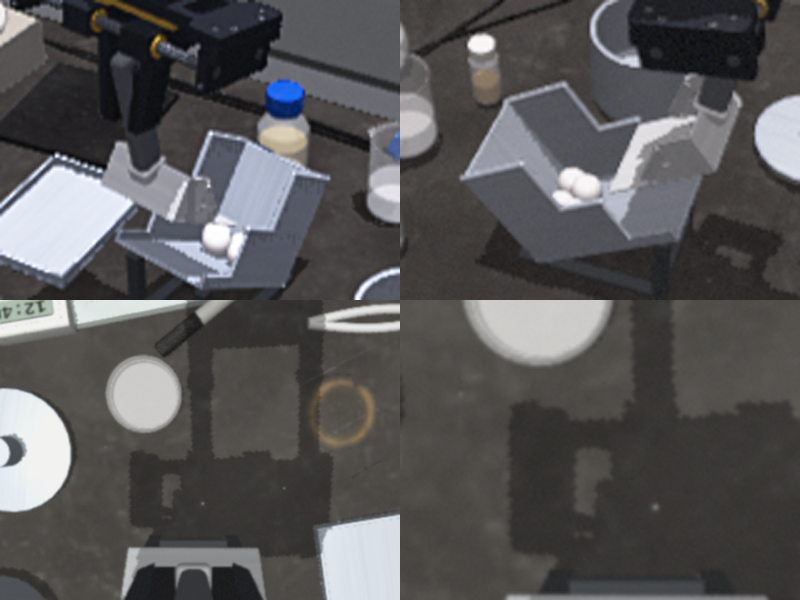

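Crop 3 (scene and side at 2.5x) shows the scoop held over the open end of the bin. The front corners of its lip are near (215,222) in the scene crop and (610,190) in the side crop. The balls are at (217,238) and (577,185). I'll compare these with predicted projections.

Run:
```python
from h import *
import pickle
np.set_printoptions(precision=0,suppress=True)
s,im=pickle.load(open("w3.pkl","rb"));R=Ro.from_euler("xyz",s["orientation"]);RS=Rs(BH,35)
g=s["ee_pos"]-R.apply([0,0,19])
pts={"lipL":g+RS.apply(np.array([48,36,0])-G),"lipR":g+RS.apply(np.array([48,-36,0])-G),"backTopL":g+RS.apply(np.array([-48,36,36])-G),"backTopR":g+RS.apply(np.array([-48,-36,36])-G)}
h=np.radians(BH);Y=np.array([-np.sin(h),np.cos(h),0])
for n,u,k in("floorEnd",140,0),("wallTop",0,100),("step60hi",60,100),("step60lo",60,48),("step100",100,48):
    pts[n+"L"]=binpt(u,k)+44*Y;pts[n+"R"]=binpt(u,k)-44*Y
o=np.hstack([cv2.resize(im[n][y:y+120,x:x+160],(400,300),interpolation=cv2.INTER_CUBIC) for n,x,y in(("scene",230,100),("side",230,120))])
for n,X in pts.items():
    a=(proj(cam("scene"),X)-[230,100])*2.5;b=(proj(cam("side"),X)-[230,120])*2.5+[400,0];print(n,a,b)
    for q in(a,b):
        cv2.circle(o,tuple(int(round(v)) for v in q),3,(0,0,255) if n[0] in"lb" else (0,255,0),1)
cv2.imwrite("pics/ov.png",cv2.resize(o,(800,300)))
```

```text
lipL [167. 191.] [609. 195.]
lipR [235. 226.] [639. 129.]
backTopL [115. 140.] [689. 138.]
backTopR [188. 177.] [718.  68.]
floorEndL [116. 237.] [675. 237.]
floorEndR [200. 283.] [707. 153.]
wallTopL [244. 139.] [464. 178.]
wallTopR [325. 177.] [507. 101.]
step60hiL [211. 133.] [519. 164.]
step60hiR [294. 172.] [561.  85.]
step60loL [189. 189.] [559. 210.]
step60loR [270. 230.] [597. 131.]
step100L [164. 186.] [599. 202.]
step100R [247. 228.] [635. 121.]
```

View pics/ov.png

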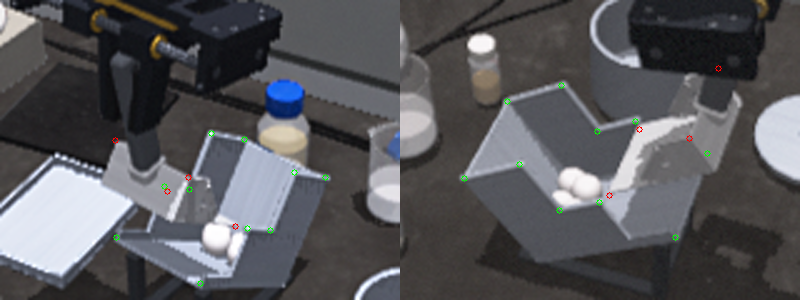

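Run:
```python
from h import *
import pickle
np.set_printoptions(precision=0,suppress=True)
s,im=pickle.load(open("w3.pkl","rb"));R=Ro.from_euler("xyz",s["orientation"]);RS=Rs(BH,35)
g=s["ee_pos"]-R.apply([0,0,19])
o=np.hstack([cv2.resize(im[n][y:y+75,x:x+100],(400,300),interpolation=cv2.INTER_CUBIC) for n,x,y in(("scene",260,135),("side",300,140))])
for n,p in{"lipL":(48,36,0),"lipR":(48,-36,0),"heelL":(-48,36,0),"heelR":(-48,-36,0),"topL":(-48,36,36),"topR":(-48,-36,36)}.items():
    X=g+RS.apply(np.array(p)-G)
    a=(proj(cam("scene"),X)-[260,135])*4;b=(proj(cam("side"),X)-[300,140])*4+[400,0];print(n,a,b)
    for q in(a,b): cv2.circle(o,tuple(int(round(v)) for v in q),3,(0,0,255),1)
cv2.imwrite("pics/ov2.png",o)
```

```text
lipL [147. 166.] [454. 232.]
lipR [256. 222.] [502. 126.]
heelL [ 37. 155.] [625. 199.]
heelR [153. 216.] [666.  86.]
topL [64. 85.] [583. 141.]
topR [181. 143.] [628.  29.]
```

View pics/ov2.png

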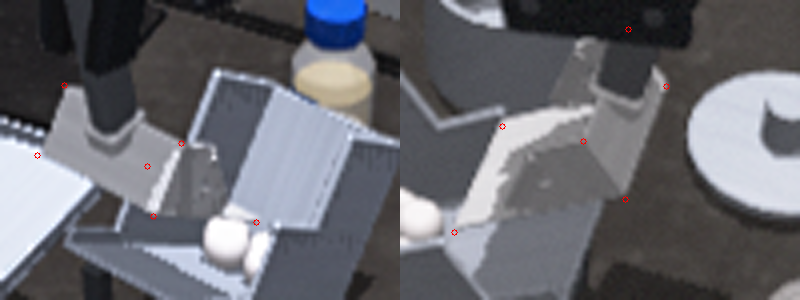

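The overlay shows the predicted scoop and bin corners matching the images to within a pixel or two, so the model is good. Next I'll lower the scoop to the floor and push.

Run:
```python
from h import *
p,R=tcp_for(BH,37,LIP,binpt(82,3));rows(p,R,4)
q,_=tcp_for(BH,37,LIP,binpt(3,1));print((q-p)/150)
```

```text
mm [ -1.3  -0.6 -46.3] deg [-0.7  2.   0. ] need n 0.8 row x4: [-0.0022, -0.001, -0.0772, -0.0009, 0.0028, 0.0]
[ 0.39971172  0.14076072 -0.31300562]
```

Call:
{"name": "servo_tool", "arguments": {"steps": [[[-0.002, -0.001, -0.077, -0.001, 0.0028, 0], [-0.002, -0.001, -0.077, -0.001, 0.0028, 0], [-0.002, -0.001, -0.077, -0.001, 0.0028, 0], [-0.002, -0.001, -0.077, -0.001, 0.0028, 0], [0, 0, 0, 0, 0, 0]]]}}

```text
clock: 6.98
ee_pos: [453.3, 219.5, 195.2]
orientation: [-3.141, -0.216, -2.804]
force: [-0.2, 0.1, -1.3]
width: 13.4
grip_force: 55.0
```

Call:
{"name": "servo_tool", "arguments": {"steps": [[[0, 0, -0.01, 0, 0, 0], [0, 0, 0, 0, 0, 0], [0, 0, 0, 0, 0, 0]]]}}

```text
clock: 7.35
ee_pos: [453.3, 219.5, 195.0]
orientation: [-3.141, -0.214, -2.804]
force: [0.1, -0.4, -0.8]
width: 13.6
grip_force: 55.0
```

Call:
{"name": "servo_tool", "arguments": {"steps": [[[0, 0, -0.01, 0, 0, 0], [0, 0, 0, 0, 0, 0]]]}}

```text
clock: 7.6
ee_pos: [453.8, 219.6, 193.7]
orientation: [-3.141, -0.213, -2.804]
force: [1.1, -0.1, 0.3]
width: 13.5
grip_force: 55.0
```

Call:
{"name": "servo_tool", "arguments": {"steps": [[[0, 0, -0.01, 0, 0, 0], [0, 0, 0, 0, 0, 0]]]}}

```text
clock: 7.85
ee_pos: [454.3, 219.9, 192.5]
orientation: [-3.141, -0.212, -2.804]
force: [0.6, -0.0, 2.7]
width: 13.5
grip_force: 55.0
```

Call:
{"name": "servo_tool", "arguments": {"steps": [[[0.05, 0.0176, -0.0375, 0, 0, 0], [0.05, 0.0176, -0.0375, 0, 0, 0], [0.05, 0.0176, -0.0375, 0, 0, 0], [0.05, 0.0176, -0.0375, 0, 0, 0], [0, 0, 0, 0, 0, 0]]]}}

```text
clock: 8.48
ee_pos: [485.4, 230.7, 168.9]
orientation: [-3.141, -0.211, -2.804]
force: [5.4, 1.6, 0.3]
width: 13.5
grip_force: 55.0
```

Call:
{"name": "servo_tool", "arguments": {"steps": [[[0.05, 0.0176, -0.0373, 0, 0, 0], [0.05, 0.0176, -0.0373, 0, 0, 0], [0.025, 0.0088, -0.0185, 0, 0, 0], [0, 0, 0, 0, 0, 0]]]}}

```text
clock: 8.98
ee_pos: [503.3, 237.1, 155.7]
orientation: [-3.141, -0.212, -2.804]
force: [2.1, 1.3, 4.6]
width: 13.6
grip_force: 55.0
```

Run:
```python
from h import *
s=observe();print(s["ee_pos"],s["orientation"],s["force"],s["moment"])
rows(*tcp_for(BH,37,LIP,binpt(3,0)),1)
im={n:grab_frame(n) for n in("scene","side")}
cv2.imwrite("pics/c4.png",np.hstack([cv2.resize(im[n][y:y+90,x:x+120],(400,300),interpolation=cv2.INTER_CUBIC) for n,x,y in(("scene",260,135),("side",245,135))]))
```

```text
[503.33407262 237.14388717 155.71795249] [-3.14096889 -0.21245995 -2.80367461] [2.07408074 1.33915961 4.59794072] [ 0.34860925 -0.93132119  0.05631275]
mm [ 9.9  3.7 -6. ] deg [ 0.1 -0.1  0. ] need n 0.2 row x1: [0.0662, 0.0246, -0.0397, 0.0003, -0.0003, 0.0002]
```

View pics/c4.png

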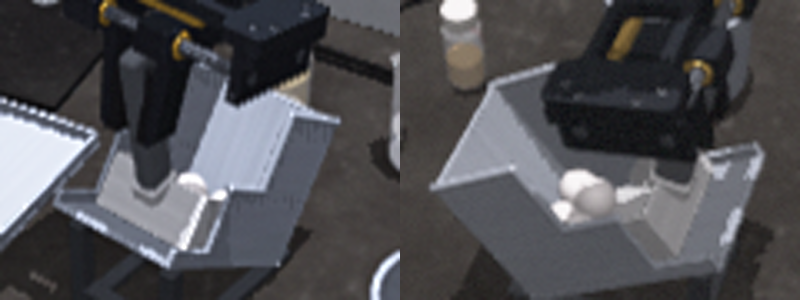

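The crops show the scoop lying along the bin floor with the balls at its front, near (190,185) in the scene crop and (585,190) in the side crop. About 12 mm is left to the wall.

Call:
{"name": "servo_tool", "arguments": {"steps": [[[0.03, 0.0105, -0.021, 0, 0, 0], [0.03, 0.0105, -0.021, 0, 0, 0], [0, 0, 0, 0, 0, 0]]]}}

```text
clock: 9.45
ee_pos: [512.2, 240.2, 149.3]
orientation: [-3.141, -0.213, -2.804]
force: [1.7, 0.2, 5.1]
width: 13.7
grip_force: 55.0
```

Call:
{"name": "servo_tool", "arguments": {"steps": [[[0.015, 0.005, -0.0105, 0, 0, 0], [0, 0, 0, 0, 0, 0]]]}}

```text
clock: 9.7
ee_pos: [514.2, 240.9, 147.9]
orientation: [-3.141, -0.213, -2.804]
force: [1.2, 1.2, 5.8]
width: 14.0
grip_force: 55.0
```

Call:
{"name": "servo_tool", "arguments": {"steps": [[[0.012, 0.004, -0.0085, 0, 0, 0], [0, 0, 0, 0, 0, 0]]]}}

```text
clock: 9.95
ee_pos: [515.0, 241.1, 147.9]
orientation: [-3.141, -0.216, -2.804]
force: [-3.2, -2.0, 13.0]
width: 13.2
grip_force: 55.0
```

Run:
```python
from h import *
s=observe();print(s["ee_pos"],s["force"])
rows(*tcp_for(BH,36.9,LIP,binpt(1,0)),1)
P=s["ee_pos"];R=Ro.from_euler("xyz",s["orientation"])
p0,_=tcp_for(BH,36.9,LIP,binpt(0,0));off=P-p0
u0=0;ps=np.linspace(36.9,-15,11)[1:]
for p in ps:
    n=max(96*np.sin(np.radians(35-p)),0)+5
    q,Q=tcp_for(BH,p,LIP,binpt(1.5,n));q=q+off
    print(np.round(np.r_[(q-P)/150,np.degrees((Q*R.inv()).as_rotvec())/180],4).tolist(),round(n))
    P,R=q,Q
```

```text
[515.02376949 241.08104838 147.89129904] [-3.22263914 -2.02202662 12.97082182]
mm [-0.4  0.2  0.6] deg [ 0.2 -0.3  0. ] need n 0.0 row x1: [-0.0029, 0.0014, 0.004, 0.0009, -0.0018, 0.0001]
[-0.0429, -0.0151, 0.0133, 0.0105, -0.029, 0.0001] 11
[-0.0373, -0.0131, -0.0094, 0.0096, -0.0272, 0.0] 19
[-0.0326, -0.0115, -0.0164, 0.0096, -0.0272, -0.0] 28
[-0.0277, -0.0097, -0.0232, 0.0096, -0.0272, -0.0] 36
[-0.0225, -0.0079, -0.0299, 0.0096, -0.0272, -0.0] 44
[-0.0171, -0.006, -0.0363, 0.0096, -0.0272, -0.0] 52
[-0.0116, -0.0041, -0.0424, 0.0096, -0.0272, 0.0] 59
[-0.006, -0.0021, -0.0481, 0.0096, -0.0272, 0.0] 66
[-0.0003, -0.0001, -0.0535, 0.0096, -0.0272, -0.0] 73
[0.0053, 0.0019, -0.0584, 0.0096, -0.0272, 0.0] 79
```

Call:
{"name": "servo_tool", "arguments": {"steps": [[[-0.043, -0.015, 0.0133, 0.0105, -0.029, 0], [-0.0373, -0.0131, -0.0094, 0.0096, -0.0272, 0], [-0.0326, -0.0115, -0.0164, 0.0096, -0.0272, 0], [-0.0277, -0.0097, -0.0232, 0.0096, -0.0272, 0], [-0.0225, -0.0079, -0.0299, 0.0096, -0.0272, 0]]]}}

```text
clock: 10.58
ee_pos: [488.3, 231.6, 133.9]
orientation: [3.141, 0.242, -2.804]
force: [0.0, -0.3, -2.0]
width: 13.3
grip_force: 55.0
```

Call:
{"name": "servo_tool", "arguments": {"steps": [[[-0.0171, -0.006, -0.0263, 0.0096, -0.0272, 0], [-0.0116, -0.004, -0.0324, 0.0096, -0.0272, 0], [-0.006, -0.002, -0.038, 0.0096, -0.0272, 0], [0, 0, -0.043, 0.0096, -0.0272, 0], [0.005, 0.002, -0.048, 0.0096, -0.0272, 0]]]}}

```text
clock: 11.2
ee_pos: [483.5, 229.6, 104.8]
orientation: [3.14, 0.693, -2.805]
force: [2.5, -0.7, -0.8]
width: 13.5
grip_force: 55.0
```

Call:
{"name": "servo_tool", "arguments": {"steps": [[[0, 0, 0, 0, 0, 0], [0, 0, 0.02, 0, 0, 0], [0, 0, 0.05, 0, 0, 0], [0, 0, 0.1, 0, 0, 0], [0, 0, 0.1, 0, 0, 0]]]}}

```text
clock: 11.82
ee_pos: [486.9, 231.4, 150.1]
orientation: [3.139, 0.696, -2.805]
force: [-0.9, -1.5, -2.9]
width: 13.6
grip_force: 55.0
```

Run:
```python
from h import *
s=observe();print(s["ee_pos"],s["force"])
rows(*tcp_for(BH,-15,LIP,binpt(0,85)),1)
im={n:grab_frame(n) for n in("scene","side","wrist")}
cv2.imwrite("pics/c5.png",np.vstack([np.hstack([cv2.resize(im[n][y:y+h,x:x+w],(400,300),interpolation=cv2.INTER_CUBIC) for n,x,y,w,h in L]) for L in((("scene",260,120,120,90),("side",245,120,120,90)),(("wrist",0,0,640,400),("wrist",200,120,240,180)))]))
```

```text
[486.853406   231.38444014 150.05035227] [-0.88486526 -1.46140913 -2.8808949 ]
mm [  4.3   1.6 -43.3] deg [-0.1 -0.   0. ] need n 0.7 row x1: [0.0285, 0.011, -0.289, -0.0005, -0.0002, 0.0002]
```

View pics/c5.png

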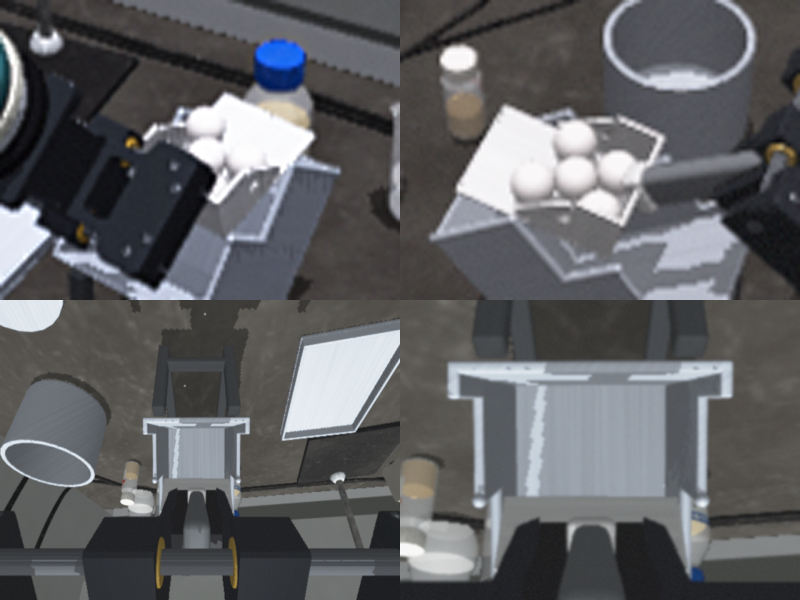

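All five balls are in the scoop: the side crop shows them at (575,138), (575,178), (618,168), (600,205) and (530,180). Next I'll carry them gently to the jar.

Run:
```python
from h import *
np.set_printoptions(precision=1,suppress=True)
S=cam("scene");D=cam("side");s=observe();W=cam("wrist",s)
print(tri((S,(397,224)),(D,(329,131))),proj(W,(631,85.4,80)))
J=np.array([631,85.4,0]);H=np.array([np.cos(np.radians(5)),np.sin(np.radians(5)),0])
q,Q=tcp_for(5,-15,LIP,J-25*H+[0,0,160]);s1=dict(s);s1["ee_pos"]=s["ee_pos"]+[0,0,60];rows(q,Q,8,s1)
P,R=q,Q
for p,z in((-8,130),(-1,105),(5,95)):
    q,Q=tcp_for(5,p,LIP,J-25*H+[0,0,z]);print(p,z,np.round(np.r_[(q-P)/150,np.degrees((Q*R.inv()).as_rotvec())/180],4).tolist());P,R=q,Q
```

```text
(array([631. ,  85.4,  81.4]), np.float64(0.31428230416456493)) [ 80.1 222.3]
mm [ -32.1 -162.2  -30. ] deg [ -0.1   0.2 -14.4] need n 2.8 row x8: [-0.0268, -0.1351, -0.025, -0.0001, 0.0001, -0.01]
-8 130 [0.0245, 0.0021, -0.0783, -0.0034, 0.0387, 0.0]
-1 105 [0.0391, 0.0034, -0.0489, -0.0034, 0.0387, -0.0]
5 95 [0.0447, 0.0039, 0.0299, -0.0029, 0.0332, 0.0]
```

Call:
{"name": "servo_tool", "arguments": {"steps": [[[0, 0, 0.05, 0, 0, 0], [0, 0, 0.1, 0, 0, 0], [0, 0, 0.15, 0, 0, 0], [0, 0, 0.1, 0, 0, 0]]]}}

```text
clock: 12.48
ee_pos: [486.3, 231.1, 209.5]
orientation: [3.14, 0.697, -2.804]
force: [0.4, 0.2, -2.7]
width: 13.7
grip_force: 55.0
```

Call:
{"name": "servo_tool", "arguments": {"steps": [[[-0.012, -0.06, 0, 0, 0, -0.006], [-0.02, -0.1, 0, 0, 0, -0.008], [-0.024, -0.12, 0, 0, 0, -0.009], [-0.026, -0.13, 0, 0, 0, -0.009], [-0.026, -0.13, 0, 0, 0, -0.009]]]}}

```text
clock: 13.1
ee_pos: [469.3, 148.4, 208.0]
orientation: [3.141, 0.697, -2.935]
force: [-0.3, 0.6, -1.7]
width: 13.4
grip_force: 55.0
```

Call:
{"name": "servo_tool", "arguments": {"steps": [[[-0.026, -0.13, -0.04, 0, 0, -0.009], [-0.026, -0.13, -0.05, 0, 0, -0.009], [-0.024, -0.12, -0.05, 0, 0, -0.009], [-0.02, -0.1, -0.04, 0, 0, -0.007], [-0.012, -0.06, -0.02, 0, 0, -0.005]]]}}

```text
clock: 13.72
ee_pos: [454.9, 67.8, 179.7]
orientation: [3.141, 0.696, -3.058]
force: [-0.3, 0.4, -2.3]
width: 13.2
grip_force: 55.0
```

Call:
{"name": "servo_tool", "arguments": {"steps": [[[0, 0, 0, 0, 0, 0], [0, 0, 0, 0, 0, 0]]]}}

```text
clock: 13.98
ee_pos: [455.3, 69.3, 179.9]
orientation: [3.141, 0.696, -3.055]
force: [-0.4, 0.1, -2.6]
width: 13.7
grip_force: 55.0
```

Run:
```python
from h import *
s=observe()
J=np.array([631,85.4,0]);H=np.array([np.cos(np.radians(5)),np.sin(np.radians(5)),0])
P=s["ee_pos"];R=Ro.from_euler("xyz",s["orientation"]);print(P,s["force"])
for p,z in((-15,150),(-9,130),(-4,108),(0,98),(3,92),(6,92),(10,92),(14,92),(19,92),(24,92),(30,92),(36,92),(42,92),(48,92)):
    q,Q=tcp_for(5,p,LIP,J-25*H+[0,0,z]);print(p,z,np.round(np.r_[(q-P)/150,np.degrees((Q*R.inv()).as_rotvec())/180],4).tolist());P,R=q,Q
im=grab_frame("side");cv2.imwrite("pics/s6.png",im)
# white balls count px in side view
C=cam("side");c=proj(C,J-70*H+[0,0,165]);g=im[int(c[1])-40:int(c[1])+40,int(c[0])-50:int(c[0])+50];print(c,(g.min(2)>215).sum())
```

```text
[455.28803179  69.28157093 179.92834177] [-0.35587364  0.10707228 -2.57034441]
-15 150 [0.0021, 0.0018, -0.059, -0.0002, -0.0002, 0.0001]
-9 130 [0.0201, 0.0018, -0.0288, -0.0029, 0.0332, 0.0]
-4 108 [0.025, 0.0022, -0.0616, -0.0024, 0.0277, -0.0]
0 98 [0.0253, 0.0022, -0.0004, -0.0019, 0.0221, 0.0]
3 92 [0.0219, 0.0019, 0.0085, -0.0015, 0.0166, 0.0]
6 92 [0.0244, 0.0021, 0.0473, -0.0015, 0.0166, 0.0]
10 92 [0.0364, 0.0032, 0.0609, -0.0019, 0.0221, -0.0]
14 92 [0.0405, 0.0035, 0.0582, -0.0019, 0.0221, -0.0]
19 92 [0.0562, 0.0049, 0.0685, -0.0024, 0.0277, -0.0]
24 92 [0.0619, 0.0054, 0.0634, -0.0024, 0.0277, 0.0]
30 92 [0.0812, 0.0071, 0.0685, -0.0029, 0.0332, -0.0]
36 92 [0.0879, 0.0077, 0.0596, -0.0029, 0.0332, 0.0]
42 92 [0.0936, 0.0082, 0.0501, -0.0029, 0.0332, -0.0]
48 92 [0.0983, 0.0086, 0.04, -0.0029, 0.0332, 0.0]
[358.62265418 113.14632599] 597
```

Call:
{"name": "servo_tool", "arguments": {"steps": [[[0.002, 0.002, -0.059, 0, 0, 0], [0.02, 0.0018, -0.0288, -0.0029, 0.0332, 0], [0.025, 0.0022, -0.0616, -0.0024, 0.0277, 0], [0.0253, 0.0022, 0, -0.0019, 0.0221, 0], [0.0219, 0.0019, 0.0085, -0.0015, 0.0166, 0]]]}}

```text
clock: 14.65
ee_pos: [473.1, 71.9, 160.5]
orientation: [3.141, 0.376, -3.054]
force: [1.1, -0.1, -1.7]
width: 13.4
grip_force: 55.0
```

Call:
{"name": "servo_tool", "arguments": {"steps": [[[0.0244, 0.002, 0.0473, -0.0015, 0.0166, 0], [0.0364, 0.0032, 0.0609, -0.0019, 0.0221, 0], [0.0405, 0.0035, 0.0582, -0.0019, 0.0221, 0], [0.0562, 0.0049, 0.0685, -0.0024, 0.0277, 0], [0.0619, 0.0054, 0.0634, -0.0024, 0.0277, 0]]]}}

```text
clock: 15.28
ee_pos: [506.8, 74.9, 205.9]
orientation: [3.142, 0.011, -3.054]
force: [0.1, 0.3, -1.4]
width: 13.4
grip_force: 55.0
```

Call:
{"name": "servo_tool", "arguments": {"steps": [[[0.0812, 0.007, 0.0685, -0.0029, 0.0332, 0], [0.0879, 0.0077, 0.0596, -0.0029, 0.0332, 0], [0.0936, 0.008, 0.05, -0.0029, 0.0332, 0], [0, 0, 0, 0, 0, 0], [0, 0, 0, 0, 0, 0]]]}}

```text
clock: 15.9
ee_pos: [544.7, 78.0, 231.5]
orientation: [-3.142, -0.302, -3.055]
force: [-0.3, 0.5, -1.5]
width: 13.5
grip_force: 55.0
```

Call:
{"name": "servo_tool", "arguments": {"steps": [[[0, 0, 0.02, 0, 0, 0], [0, 0, 0, 0, 0, 0], [0, 0, 0, 0, 0, 0]]]}}

```text
clock: 16.27
ee_pos: [544.4, 77.7, 236.1]
orientation: [3.142, -0.301, -3.055]
force: [0.3, 0.6, -1.2]
width: 13.4
grip_force: 55.0
```

Run:
```python
from h import *
np.set_printoptions(precision=0,suppress=True)
J=np.array([631,85.4,0.])
th=np.linspace(0,2*np.pi,40)
for n in("scene","side"):
    im=grab_frame(n);cv2.imwrite(f"pics/{n}7.png",im);C=cam(n);c0=cv2.imread(f"pics/{n}.png")
    poly=np.array([proj(C,J+[44*np.cos(t),44*np.sin(t),80]) for t in th]).astype(np.int32)
    m=np.zeros(im.shape[:2],np.uint8);cv2.fillPoly(m,[poly],1)
    for nm,I in(("now",im),("start",c0)):
        for T in(180,200,225): print(n,nm,"jar bright>%d"%T,((I.min(2)>T)&(m>0)).sum(),end="; ")
        print()
    x0,y0=poly.min(0)-[80,60];x1,y1=poly.max(0)+[80,60];x0,y0=max(x0,0),max(y0,0)
    w=(im.min(2)>185).astype(np.uint8);k,l,st,ce=cv2.connectedComponentsWithStats(w[y0:y1,x0:x1])
    print(poly.min(0),poly.max(0));print([(int(a+x0),int(b+y0),int(s[4])) for (a,b),s in zip(ce[1:],st[1:]) if s[4]>15])
    print("bin ball px",[proj(C,binpt(13,13))])
```

```text
scene now jar bright>180 223; scene now jar bright>200 171; scene now jar bright>225 124; 
scene start jar bright>180 122; scene start jar bright>200 121; scene start jar bright>225 6; 
[374 209] [419 240]
[(435, 171, 189), (390, 175, 95), (407, 182, 65), (307, 203, 338), (384, 213, 20), (407, 230, 239), (387, 234, 100), (323, 278, 307), (336, 283, 67), (348, 292, 447)]
bin ball px [array([326., 199.])]
side now jar bright>180 115; side now jar bright>200 82; side now jar bright>225 60; 
side start jar bright>180 39; side start jar bright>200 5; side start jar bright>225 0; 
[309 118] [348 144]
[(262, 137, 62), (322, 137, 49), (337, 140, 42), (401, 169, 467), (233, 168, 97), (385, 183, 233)]
bin ball px [array([294., 203.])]
```

Run:
```python
from h import *
R=Ro.from_euler("xyz",[-3.138,.434,-2.674])
s=observe();p=np.array([397.2,378.7,245.]);rows(p,R,9)
```

```text
mm [-147.3  301.     9.2] deg [ 11.4 -40.8  20.8] need n 5.6 row x9: [-0.1091, 0.223, 0.0068, 0.007, -0.0252, 0.0129]
```

Call:
{"name": "servo_tool", "arguments": {"steps": [[[-0.06, 0.05, 0.15, 0.007, -0.0252, 0.0129], [-0.11, 0.22, 0.05, 0.007, -0.0252, 0.0129], [-0.12, 0.25, 0, 0.007, -0.0252, 0.0129], [-0.12, 0.25, 0, 0.007, -0.0252, 0.0129], [-0.12, 0.25, 0, 0.007, -0.0252, 0.0129]]]}}

```text
clock: 17.0
ee_pos: [464.4, 231.6, 265.8]
orientation: [3.108, 0.11, -2.846]
force: [0.4, -0.0, -1.7]
width: 13.4
grip_force: 55.0
```

Call:
{"name": "servo_tool", "arguments": {"steps": [[[-0.12, 0.25, 0, 0.007, -0.0252, 0.0129], [-0.12, 0.25, 0, 0.007, -0.0252, 0.0129], [-0.11, 0.25, -0.05, 0.007, -0.0252, 0.0129], [-0.1, 0.23, -0.1, 0.007, -0.0252, 0.0129], [0, 0, 0, 0, 0, 0]]]}}

```text
clock: 17.62
ee_pos: [394.2, 377.9, 240.3]
orientation: [-3.135, 0.428, -2.667]
force: [-0.7, -0.6, -1.4]
width: 13.6
grip_force: 55.0
```

Run:
```python
from h import *
R=Ro.from_euler("xyz",[-3.138,.434,-2.674])
s=observe();print(s["ee_pos"],s["clock"]);rows([397.2,378.7,66],R,6)
```

```text
[394.23311371 377.926366   240.31025717] 17.625
mm [   3.     0.8 -174.3] deg [ 0.3 -0.2 -0.3] need n 2.9 row x6: [0.0033, 0.0009, -0.1937, 0.0002, -0.0002, -0.0003]
```

Call:
{"name": "servo_tool", "arguments": {"steps": [[[0.004, 0.001, -0.3, 0.0003, -0.0003, -0.0004], [0.004, 0.001, -0.3, 0.0003, -0.0003, -0.0004], [0.004, 0.001, -0.3, 0.0003, -0.0003, -0.0004], [0.004, 0.001, -0.15, 0.0003, -0.0003, -0.0004], [0.004, 0.001, -0.07, 0.0003, -0.0003, -0.0004]]]}}

```text
clock: 18.25
ee_pos: [401.0, 377.0, 73.5]
orientation: [-3.138, 0.436, -2.681]
force: [0.6, -0.5, -0.8]
width: 13.5
grip_force: 55.0
```

Call:
{"name": "servo_tool", "arguments": {"steps": [[[0, 0, -0.03, 0, 0, 0], [0, 0, 0, 0, 0, 0], [0, 0, 0, 0, 0, 0]]]}}

```text
clock: 18.62
ee_pos: [401.6, 379.2, 71.9]
orientation: [-3.14, 0.441, -2.68]
force: [0.1, -0.2, -1.4]
width: 13.5
grip_force: 55.0
```

Call:
{"name": "servo_tool", "arguments": {"steps": [[[0, 0, -0.03, 0, 0, 0], [0, 0, -0.02, 0, 0, 0], [0, 0, 0, 0, 0, 0], [0, 0, 0, 0, 0, 0]]]}}

```text
clock: 19.12
ee_pos: [400.7, 378.4, 62.9]
orientation: [-3.139, 0.439, -2.68]
force: [-0.4, 0.2, -0.9]
width: 13.4
grip_force: 55.0
```

Call:
{"name": "servo_tool", "arguments": {"steps": [[[0, 0, -0.008, 0, 0, 0], [0, 0, 0, 0, 0, 0]]]}}

```text
clock: 19.38
ee_pos: [401.0, 378.8, 62.1]
orientation: [-3.139, 0.44, -2.68]
force: [0.2, 0.2, 0.8]
width: 13.7
grip_force: 55.0
```

Call:
{"name": "servo_tool", "arguments": {"steps": [[[0, 0, -0.002, 0, 0, 0], [0, 0, 0, 0, 0, 0], [0, 0, 0, 0, 0, 0], [0, 0, 0, 0, 0, 0], [0, 0, 0, 0, 0, 0]]], "hand": 60}}

```text
clock: 20.0
ee_pos: [400.8, 378.5, 61.5]
orientation: [-3.139, 0.439, -2.68]
force: [-0.3, -0.3, -0.1]
width: 61.5
grip_force: 0.0
```

Call:
{"name": "servo_tool", "arguments": {"steps": [[[-0.04, -0.02, 0.09, 0, 0, 0], [-0.06, -0.03, 0.15, 0, 0, 0], [-0.06, -0.03, 0.2, 0, 0, 0], [-0.03, -0.03, 0.3, 0, 0, 0], [0, 0, 0.3, 0, 0, 0]]], "hand": 0}}

```text
clock: 20.62
ee_pos: [371.1, 361.4, 219.3]
orientation: [-3.14, 0.439, -2.679]
force: [-0.9, 0.4, 0.4]
width: 87.9
grip_force: 0.0
```

```bash
cat >> h.py <<'E'
def Rd(h): return Ro.from_euler("Z",h,degrees=True)*Ro.from_matrix(np.diag([-1.,1,-1]))
E
python3 - <<'E'
from h import *
s=observe();rows([500,80,300],Rd(5),9)
E
```

```text
mm [ 128.9 -281.4   80.7] deg [ -6.8  24.4 -21.1] need n 5.3 row x9: [0.0955, -0.2084, 0.0598, -0.0042, 0.0151, -0.013]
```

Call:
{"name": "servo_tool", "arguments": {"steps": [[[0.08, -0.15, 0.15, -0.0042, 0.0151, -0.013], [0.09, -0.2, 0.15, -0.0042, 0.0151, -0.013], [0.1, -0.22, 0.15, -0.0042, 0.0151, -0.013], [0.1, -0.22, 0.088, -0.0042, 0.0151, -0.013], [0.1, -0.22, 0, -0.0042, 0.0151, -0.013]]]}}

```text
clock: 21.25
ee_pos: [443.3, 209.9, 301.3]
orientation: [3.121, 0.197, -2.893]
force: [0.7, -0.3, 0.2]
width: 88.3
grip_force: 0.0
```

Call:
{"name": "servo_tool", "arguments": {"steps": [[[0.1, -0.22, 0, -0.0042, 0.0151, -0.013], [0.1, -0.22, 0, -0.0042, 0.0151, -0.013], [0.1, -0.22, 0, -0.0042, 0.0151, -0.013], [0.09, -0.2, 0, -0.0042, 0.0151, -0.013], [0, 0, 0, 0, 0, 0]]]}}

```text
clock: 21.88
ee_pos: [501.9, 80.2, 298.7]
orientation: [-3.141, -0.001, -3.056]
force: [-0.4, 1.1, -0.6]
width: 88.2
grip_force: 0.0
```

Call:
{"name": "servo_tool", "arguments": {"steps": [[[0, 0, 0, 0, 0, 0], [0, 0, 0, 0, 0, 0]]]}}

```text
clock: 22.12
ee_pos: [500.5, 82.4, 298.5]
orientation: [-3.141, -0.001, -3.052]
force: [-0.9, -0.1, -0.1]
width: 88.2
grip_force: 0.0
```

```bash
cat > look.py <<'E'
from h import *
import pickle,sys
s=observe();a=grab_frame("wrist");n=sys.argv[1];cv2.imwrite(f"pics/{n}.png",a);pickle.dump(s,open(n+".pkl","wb"));print(s["ee_pos"],s["orientation"],s["clock"])
C=cam("wrist",s);h=cv2.cvtColor(a,cv2.COLOR_BGR2HSV)
print("pred lid",proj(C,(463,52,18)),"jar",proj(C,(631,85.4,80)))
g=cv2.cvtColor(a,cv2.COLOR_BGR2GRAY)
for T in(110,130,150,170):
    m=((g>T)).astype(np.uint8)
    for c in cv2.findContours(m,cv2.RETR_CCOMP,cv2.CHAIN_APPROX_NONE)[0]:
        A=cv2.contourArea(c)
        if len(c)>30 and A>200:
            hull=cv2.convexHull(c);
            if len(hull)<5: continue
            (x,y),(w,k),t=cv2.fitEllipse(hull);r=A/(np.pi*w*k/4)
            for nm,X in(("lid",(463,52,18)),("jar",(631,85.4,80))):
                if np.hypot(*(proj(C,X)-[x,y]))<25 and min(w,k)>30: print(T,nm,np.round([x,y,w,k,t,r],2))
E
python3 look.py v1
```

```text
[500.46504172  82.39236692 298.50492774] [-3.14117466e+00 -7.96506665e-04 -3.05225379e+00] 22.125
pred lid [291.61800296 124.14868764] jar [306.64029329 274.81916639]
110 jar [307.14 275.07  77.81  87.73  91.88   0.98]
110 jar [307.07 275.85  68.23  78.73  91.34   0.51]
110 lid [291.53 124.63  88.95  92.34 157.41   0.98]
130 jar [307.13 275.06  77.12  87.09  92.13   0.98]
130 jar [307.12 275.98  68.63  79.38  90.17   0.53]
130 lid [291.53 124.65  88.23  91.82 158.45   0.98]
150 jar [307.17 275.03  76.66  86.42  91.86   0.98]
150 jar [307.1  275.81  69.37  80.16  91.25   0.58]
150 lid [291.24 124.68  87.04  91.43 160.83   0.67]
170 jar [307.16 274.99  76.04  85.7   91.83   0.98]
170 jar [307.08 275.84  69.76  80.72  90.94   0.62]
170 lid [291.69 124.57  87.82  90.71 157.57   0.33]
```

Run:
```python
from h import *
import pickle
np.set_printoptions(precision=1,suppress=True)
s=pickle.load(open("v1.pkl","rb"));C=cam("wrist",s);a=cv2.imread("pics/v1.png");g=cv2.cvtColor(a,cv2.COLOR_BGR2GRAY)
j=plane(C,(307.15,275.05),80);l=plane(C,(291.5,124.65),18);print("jar",j,"lid",l)
c=plane(C,(307.15+43.6,275),80);print("jar R",np.linalg.norm(c-j)); c=plane(C,(291.5+45.5,124.65),18);print("lid R",np.linalg.norm(c-l))
r=cv2.resize(g[232:320,262:352],None,fx=4,fy=4,interpolation=cv2.INTER_CUBIC)
for p2 in(18,24,30):
    q=cv2.HoughCircles(r,cv2.HOUGH_GRADIENT,1,60,param1=120,param2=p2,minRadius=36,maxRadius=52)
    if q is not None: print(p2,[(round(float(x/4+262)),round(float(y/4+232)),round(float(R/4),1),int(r[int(y),int(x)])) for x,y,R in q[0]])
# knob: dark/bright? top outline near predicted
print("knob pred",proj(C,l+[0,0,30]));print(g[100:130:2,260:325:2])
rows([l[0],l[1],140],Rd(5),4)
```

```text
jar [631.3  86.   80. ] lid [463.6  51.9  18. ]
jar R 52.0969850324986
lid R 55.050786425687136
18 [(295, 274, 9.3, 242), (315, 277, 9.1, 242)]
24 [(296, 273, 10.5, 241)]
knob pred [289.8 127.4]
[[232 157 150 153 155 157 158 155 157 160 158 157 161 164 166 167 167 175
  238 233 166 164 161 163 165 165 163 166 163 164 161 160 160]
 [231 153 148 151 154 157 158 155 155 159 157 156 161 162 166 165 162 173
  238 233 166 163 160 162 165 164 163 165 163 163 160 161 159]
 [231 153 149 151 154 157 156 156 156 158 157 156 160 162 166 165 162 167
  219 232 165 162 159 162 164 163 162 165 162 163 159 159 158]
 [231 153 148 150 154 157 156 155 155 159 157 156 160 162 163 164 162 165
  175 190 164 162 159 162 165 162 162 164 161 163 158 160 158]
 [231 153 149 149 153 154 155 155 155 158 157 154 159 161 162 164 162 165
  163 165 163 161 161 160 164 161 162 162 160 161 158 158 158]
 [239 175 147 148 152 154 156 154 153 157 155 154 159 160 164 164 161 164
  163 164 163 160 160 160 163 160 160 161 160 161 156 158 157]
 [241 181 148 149 151 155 156 154 153 157 155 153 158 159 164 164 161 164
  186 170
[... 567 characters left out ...]
9 159 157 157 156 157 155 154 155]
 [241 180 149 145 147 152 152 152 150 151 148 146 153 151 156 159 203 241
  187 144  98 127 155 153 158 158 158 155 155 156 153 154 153]
 [240 175 148 147 148 150 152 151 150 150 146 151 152 151 153 157 203 241
  186 154 134 106 153 153 158 157 156 154 155 155 153 154 153]
 [232 152 148 145 146 148 150 151 150 146 149 152 152 149 152 162 232 241
  186 155 148 106 149 152 156 157 154 154 155 153 153 153 151]
 [240 220 149 146 147 148 151 150 148 145 151 152 151 150 152 157 188 198
  229 176 154 115 147 150 155 155 155 153 154 153 153 152 153]]
mm [ -36.9  -30.5 -158.5] deg [ 0.  -0.  -0.1] need n 2.8 row x4: [-0.0615, -0.0508, -0.2641, 0.0, -0.0001, -0.0002]
```

Run:
```python
import cv2,numpy as np
np.set_printoptions(linewidth=220)
g=cv2.cvtColor(cv2.imread("pics/v1.png"),cv2.COLOR_BGR2GRAY)
print(cv2.resize(g[236:316,264:352],(44,40),interpolation=cv2.INTER_AREA)//10)
```

```text
[[7 7 7 ... 5 5 7]
 [7 7 7 ... 4 5 7]
 [7 7 7 ... 4 5 6]
 ...
 [7 7 7 ... 7 7 7]
 [7 7 7 ... 8 8 7]
 [7 7 7 ... 8 7 7]]
```

Call:
{"name": "servo_tool", "arguments": {"steps": [[[-0.0615, -0.0508, -0.26, 0, 0, 0], [-0.0615, -0.0508, -0.26, 0, 0, 0], [-0.0615, -0.0508, -0.26, 0, 0, 0], [-0.0615, -0.0508, -0.26, 0, 0, 0], [0, 0, 0, 0, 0, 0]]]}}

```text
clock: 22.8
ee_pos: [460.5, 51.2, 139.2]
orientation: [-3.141, -0.009, -3.053]
force: [-0.2, 0.3, 0.3]
width: 88.2
grip_force: 0.0
```

Call:
{"name": "servo_tool", "arguments": {"steps": [[[0, 0, 0, 0, 0, 0], [0, 0, 0, 0, 0, 0]]]}}

```text
clock: 23.05
ee_pos: [466.4, 51.5, 144.6]
orientation: [-3.141, 0.003, -3.053]
force: [-0.1, -0.8, 0.5]
width: 87.6
grip_force: 0.0
```

```bash
python3 look.py v2
python3 - <<'E'
from h import *
import pickle
np.set_printoptions(precision=1,suppress=True)
s=pickle.load(open("v2.pkl","rb"));C=cam("wrist",s)
print(proj(C,(463.6,51.9,18)),proj(C,(463.6,51.9,48)));rows([463.6,51.9,21],Rd(5),4)
E
```

```text
[466.44032679  51.52881835 144.55467607] [-3.14062968e+00  2.94920180e-03 -3.05320799e+00] 23.05
pred lid [314.47912177 188.05181435] jar [337.262128   412.00404494]
110 jar [3.3859e+02 4.1018e+02 9.4190e+01 1.2796e+02 8.8630e+01 2.4000e-01]
110 lid [315.2  187.6  126.31 130.75  88.8    0.99]
110 lid [315.03 191.57  31.23  33.62  87.73   0.4 ]
130 jar [3.3823e+02 4.1055e+02 9.4410e+01 1.2729e+02 8.8140e+01 2.0000e-01]
130 lid [315.28 187.74 125.58 129.93  87.4    0.99]
130 lid [315.39 192.46  33.98  35.6  101.73   0.42]
150 jar [3.3844e+02 4.1206e+02 9.7120e+01 1.2782e+02 8.8560e+01 7.0000e-02]
150 lid [317.4  211.22  75.08 120.01  84.29   0.58]
170 jar [3.3872e+02 4.1218e+02 9.6810e+01 1.2702e+02 8.9220e+01 6.0000e-02]
170 lid [317.79 211.42  73.25 120.24  85.02   0.58]
[314.3 188.7] [314.2 200.2]
mm [  -2.7    0.5 -123.3] deg [ 0.   0.2 -0.1] need n 2.1 row x4: [-0.0044, 0.0008, -0.2056, 0.0001, 0.0002, -0.0001]
```

Call:
{"name": "servo_tool", "arguments": {"steps": [[[-0.004, 0.001, -0.2, 0, 0, 0], [-0.004, 0.001, -0.2, 0, 0, 0], [-0.004, 0.001, -0.2, 0, 0, 0], [-0.004, 0.001, -0.1, 0, 0, 0], [0, 0, 0, 0, 0, 0]]]}}

```text
clock: 23.72
ee_pos: [461.7, 51.6, 36.9]
orientation: [-3.141, -0.003, -3.054]
force: [-0.0, -0.8, -0.4]
width: 88.4
grip_force: 0.0
```

Call:
{"name": "servo_tool", "arguments": {"steps": [[[0, 0, 0, 0, 0, 0], [0, 0, 0, 0, 0, 0]]]}}

```text
clock: 23.98
ee_pos: [463.2, 51.7, 38.5]
orientation: [-3.141, 0.001, -3.054]
force: [0.2, 0.1, -0.9]
width: 88.2
grip_force: 0.0
```

Run:
```python
import cv2,numpy as np
from h import *
g=cv2.cvtColor(cv2.imread("pics/v1.png"),cv2.COLOR_BGR2GRAY)
m=cv2.resize(g[236:316,264:352],(44,40),interpolation=cv2.INTER_AREA)
print("\n".join("".join(" .:-=+*#%@"[min(v//26,9)] for v in r) for r in m))
rows([463.6,51.9,21],Rd(5),1)
```

```text
:----------------==+++++==-------------::.::
::------------+*#%%@@@@@@%#*+=----------:.::
::::-------=*#%@%%%%%%%@%%%%%%*=--------:.::
-::------=*%@%##%%%%%@@@@@%%%%%%#+------:.::
--:-----+#%%%#+*%%%%@@@@@@@%%%%%%%*-----:::-
-:-----*%%%%%%**%%%%@@@@@@@%%%%+*%%#=---:::-
:-:--=#%%@@@@%##%%%%@@@@@@%%%%#++*%%%+---::-
----=#%%@@@@@%%%%%%%%@@@@@%%%%**#%%%%%+--::-
----*%%@@@@@@@%%%%%%%%%%%%%%%%*#%%@%%%#=-:--
---*%%#%@@@@@%%%%%%%%%%%%%%%%%#%@@@@@%%#=---
--=%%++#%@@@@%%%%%%%%%%%%%%%%%%%@@@@@@%%*---
--*%*-=+#%%%%%%%%%%%%%%%%%%%%%%@@@@@@@%%#=--
-=%#=-=++#%%%%#***#%%%%%%%%%%%%%@@@@@@#*%*--
-*%*---+++%%#++++++#%%%##*##%%%%@@@@@#==#%=-
=##=---=++*#++====++#%#+++++*#%%%%@%%+--*%*-
=%#-----=+++++***+=+*%*+===++*%%%%%%*---=%#-
+%*------=++*##%##++**++++++=+#%%%#*----=##=
*%+-------+*%%%%%%#+*#+*###*++#%%#+------#%=
*%=-------=#%@@@@%%####%%%%%#+##*=-------*%+
#%=-------=#@@@@@@%#*#%%@@@%%*++=--------*%+
*%=--------#@@@@@@%#+#%@@@@@%#=----------*%+
*%+--------+%@@@@@%*+#@@@@@@@#=----------*%+
*%+---------*%@@@%*==*@@@@@@%*-----------*%+
+%*----------=+##+---=#@@@@@#=-----------##=
=##-------------------=*%%%*=-----------=%*-
-*%=---------------------==-------------*%+:
-+%*-----------------------------------=#%=:
:-#%=----------------------------------*%*-:
:-+%#---------------------------------=##=::
---*%+--------------------------------*%+-::
---=#%+------------------------------*%#-:::
----=##+----------------------------*%#=-:::
-----+##+--------------------------*%#=-::::
------=#%*=----------------------=#%#=--::::
-------=*%#+-------------------=+%%*=---::::
--:::----+#%#+=--------------=*%%#+------:::
--::::-::-=*#%%#*+=------=+*#%%#*=-------:::
::::::-------+#%%%%######%%%%*+=---:-------:
:::::::::::----=+**######*+==--------------:
:::::::::::-----------------:-------:-------
mm [  0.4   0.2 -17.5] deg [ 0.1  0.1 -0. ] need n 0.3 row x1: [0.0024, 0.0016, -0.1164, 0.0003, 0.0004, -0.0002]
```

The intensity map of the jar bore shows five ball highlights, so all five balls are in. Next I'll grip the lid.

Call:
{"name": "servo_tool", "arguments": {"steps": [[[0.002, 0.001, -0.06, 0, 0, 0], [0, 0, -0.052, 0, 0, 0], [0, 0, 0, 0, 0, 0], [0, 0, 0, 0, 0, 0]]]}}

```text
clock: 24.48
ee_pos: [462.1, 51.7, 20.1]
orientation: [-3.141, -0.002, -3.054]
force: [0.6, -0.1, -0.1]
width: 88.0
grip_force: 0.0
```

Call:
{"name": "servo_tool", "arguments": {"steps": [[[0, 0, 0, 0, 0, 0], [0, 0, 0, 0, 0, 0], [0, 0, 0, 0, 0, 0], [0, 0, 0, 0, 0, 0], [0, 0, 0, 0, 0, 0]]], "hand": 255, "newtons": 50}}

```text
clock: 25.1
ee_pos: [462.3, 51.7, 20.4]
orientation: [-3.141, -0.001, -3.054]
force: [-0.1, -0.8, 0.1]
width: 40.2
grip_force: 0.0
```

Call:
{"name": "servo_tool", "arguments": {"steps": [[[0, 0, 0, 0, 0, 0], [0, 0, 0, 0, 0, 0]]]}}

```text
clock: 25.35
ee_pos: [462.2, 51.7, 20.4]
orientation: [-3.141, -0.001, -3.054]
force: [0.7, -0.3, 0.2]
width: 24.8
grip_force: 50.0
```

Call:
{"name": "servo_tool", "arguments": {"steps": [[[0, 0, 0.05, 0, 0, 0], [0, 0, 0.15, 0, 0, 0], [0, 0, 0.25, 0, 0, 0], [0, 0, 0.25, 0, 0, 0], [0, 0, 0.1, 0, 0, 0]]]}}

```text
clock: 25.98
ee_pos: [463.8, 51.8, 143.0]
orientation: [-3.14, 0.003, -3.054]
force: [0.6, 0.2, -1.4]
width: 25.1
grip_force: 50.0
```

Call:
{"name": "servo_tool", "arguments": {"steps": [[[0.15, 0.03, 0, 0, 0, 0], [0.25, 0.05, 0, 0, 0, 0], [0.3, 0.06, 0, 0, 0, 0], [0.25, 0.05, 0, 0, 0, 0], [0.15, 0.03, 0, 0, 0, 0]]]}}

```text
clock: 26.6
ee_pos: [628.3, 85.0, 138.9]
orientation: [-3.141, -0.003, -3.054]
force: [-0.1, -0.2, -0.9]
width: 25.3
grip_force: 50.0
```

Call:
{"name": "servo_tool", "arguments": {"steps": [[[0, 0, 0, 0, 0, 0], [0, 0, 0, 0, 0, 0], [0, 0, 0, 0, 0, 0]]]}}

```text
clock: 26.98
ee_pos: [625.9, 84.5, 139.9]
orientation: [-3.141, -0.003, -3.054]
force: [0.7, 0.8, -1.3]
width: 25.3
grip_force: 50.0
```

```bash
cat > lid.py <<'E'
# lid centre offset in the hand and jar place, from ellipses of lid flange (wrist), jar rim (scene, side)
from h import *
np.set_printoptions(precision=1,suppress=True)
s=observe();print(s["ee_pos"],s["orientation"],s["force"],s["clock"]);rows([629.9,85.9,s["ee_pos"][2]],Rd(5),1)
a=grab_frame("wrist");cv2.imwrite("pics/v3.png",a);C=cam("wrist",s);g=cv2.cvtColor(a,cv2.COLOR_BGR2GRAY)
P=s["ee_pos"];print("pred lid",proj(C,P+[1.4,.2,-2.4]))
for T in(110,130,150):
    for c in cv2.findContours((g>T).astype(np.uint8),cv2.RETR_CCOMP,cv2.CHAIN_APPROX_NONE)[0]:
        if cv2.contourArea(c)>2500:
            (x,y),(w,k),t=cv2.fitEllipse(cv2.convexHull(c))
            if abs(x-314)<60 and w<400: print(T,np.round([x,y,w,k,cv2.contourArea(c)/(w*k*.785)],2),c.min(0),c.max(0))
E
python3 lid.py
```

```text
[625.9  84.5 139.9] [-3.1 -0.  -3.1] [ 0.7  0.8 -1.3] 26.975
mm [4.  1.4 0. ] deg [ 0.1 -0.2 -0. ] need n 0.1 row x1: [0.0268, 0.0092, 0.0, 0.0004, -0.0009, -0.0001]
pred lid [312.7 269. ]
110 [313.6 328.4  69.1 114.3   0.5] [[280 271]] [[349 331]]
110 [314.6 254.1 201.5 218.3   0.6] [[203 147]] [[426 289]]
130 [314.4 321.1  69.7  77.    0.6] [[280 283]] [[349 331]]
130 [313.8 251.3 189.1 217.7   0.6] [[203 154]] [[425 289]]
150 [314.3 321.6  69.4  76.7   0.6] [[280 284]] [[349 331]]
150 [313.5 251.8 173.2 219.3   0.6] [[204 164]] [[424 288]]
```

Run:
```python
from h import *
np.set_printoptions(precision=1,suppress=True)
s=observe();C=cam("wrist",s);P=s["ee_pos"]
th=np.linspace(0,2*np.pi,361)
for dx in(0,1.4,3):
    q=np.array([proj(C,P+[dx+54*np.cos(t),.0+54*np.sin(t),-2.4]) for t in th]);print(dx,q.min(0),q.max(0))
g=cv2.cvtColor(cv2.imread("pics/v3.png"),cv2.COLOR_BGR2GRAY)
print(g[125:180,314].tolist());print(g[250,190:220].tolist(),g[250,410:440].tolist())
rows([629.9,85.9,P[2]],Rd(5),1)
```

```text
0 [200.6 156. ] [424.6 356.6]
1.4 [200.6 159.1] [424.  358.8]
3 [200.7 162.7] [423.4 361.2]
[65, 66, 65, 65, 66, 66, 66, 65, 66, 64, 65, 65, 76, 101, 109, 110, 110, 110, 111, 109, 109, 110, 109, 110, 111, 110, 112, 111, 112, 133, 176, 200, 204, 197, 188, 176, 157, 127, 115, 140, 187, 199, 196, 196, 196, 195, 195, 196, 196, 194, 195, 194, 195, 195, 195]
[98, 99, 99, 98, 99, 98, 98, 99, 101, 101, 101, 101, 100, 103, 130, 199, 241, 246, 246, 246, 246, 246, 246, 246, 246, 246, 246, 246, 246, 246] [184, 187, 188, 187, 185, 184, 183, 182, 180, 181, 180, 179, 176, 162, 128, 102, 98, 98, 98, 98, 99, 98, 98, 98, 97, 97, 97, 96, 96, 97]
mm [3.8 1.4 0. ] deg [ 0.1 -0.1 -0. ] need n 0.1 row x1: [0.0251, 0.0092, 0.0, 0.0004, -0.0007, -0.0001]
```

Call:
{"name": "servo_tool", "arguments": {"steps": [[[0.032, 0.007, 0, 0.0004, -0.0005, 0], [0, 0, -0.1, 0, 0, 0], [0, 0, -0.1, 0, 0, 0], [0, 0, 0, 0, 0, 0], [0, 0, 0, 0, 0, 0]]]}}

```text
clock: 27.65
ee_pos: [631.8, 85.8, 109.8]
orientation: [3.141, -0.001, -3.054]
force: [0.2, -0.3, -2.2]
width: 25.1
grip_force: 50.0
```

Call:
{"name": "servo_tool", "arguments": {"steps": [[[0, 0, -0.04, 0, 0, 0], [0, 0, 0, 0, 0, 0], [0, 0, 0, 0, 0, 0]]]}}

```text
clock: 28.02
ee_pos: [632.1, 85.8, 104.5]
orientation: [3.141, 0.0, -3.054]
force: [-0.2, -0.0, -1.1]
width: 25.1
grip_force: 50.0
```

Call:
{"name": "servo_tool", "arguments": {"steps": [[[-0.009, -0.002, -0.01, 0, 0, 0], [0, 0, -0.02, 0, 0, 0], [0, 0, 0, 0, 0, 0]]]}}

```text
clock: 28.4
ee_pos: [630.3, 85.4, 99.4]
orientation: [3.141, -0.001, -3.054]
force: [-0.1, -0.9, -1.3]
width: 25.0
grip_force: 50.0
```

Call:
{"name": "servo_tool", "arguments": {"steps": [[[0, 0, -0.015, 0, 0, 0], [0, 0, -0.015, 0, 0, 0], [0, 0, 0, 0, 0, 0]]]}}

```text
clock: 28.78
ee_pos: [630.5, 85.5, 95.0]
orientation: [3.141, -0.0, -3.054]
force: [-0.2, 0.5, -1.7]
width: 24.9
grip_force: 50.0
```

Call:
{"name": "servo_tool", "arguments": {"steps": [[[0, 0, -0.015, 0, 0, 0], [0, 0, -0.008, 0, 0, 0], [0, 0, 0, 0, 0, 0]]]}}

```text
clock: 29.15
ee_pos: [630.6, 85.5, 91.7]
orientation: [3.141, -0.0, -3.054]
force: [-1.1, -0.6, -2.2]
width: 24.5
grip_force: 50.0
```

Call:
{"name": "servo_tool", "arguments": {"steps": [[[0, 0, -0.008, 0, 0, 0], [0, 0, 0, 0, 0, 0]]]}}

```text
clock: 29.4
ee_pos: [630.6, 85.5, 90.6]
orientation: [3.141, 0.0, -3.054]
force: [-0.8, 1.1, -1.0]
width: 25.1
grip_force: 50.0
```

Call:
{"name": "servo_tool", "arguments": {"steps": [[[0, 0, -0.006, 0, 0, 0], [0, 0, 0, 0, 0, 0]]]}}

```text
clock: 29.65
ee_pos: [630.8, 85.5, 90.4]
orientation: [3.141, 0.0, -3.054]
force: [-1.8, -0.4, 3.5]
width: 25.2
grip_force: 50.0
```

Call:
{"name": "servo_tool", "arguments": {"steps": [[[0, 0, -0.004, 0, 0, 0], [0, 0, 0, 0, 0, 0]]]}}

```text
clock: 29.9
ee_pos: [630.8, 85.5, 90.3]
orientation: [3.141, 0.001, -3.054]
force: [-3.6, -0.4, 7.2]
width: 24.8
grip_force: 50.0
```

Call:
{"name": "servo_tool", "arguments": {"steps": [[[0, 0, 0.004, 0, 0, 0], [0, 0, 0, 0, 0, 0], [0, 0, 0, 0, 0, 0], [0, 0, 0, 0, 0, 0], [0, 0, 0, 0, 0, 0]]], "hand": 0}}

```text
clock: 30.52
ee_pos: [630.7, 85.5, 89.6]
orientation: [3.141, 0.0, -3.054]
force: [-0.2, -0.9, 0.1]
width: 72.8
grip_force: 0.0
```

Call:
{"name": "servo_tool", "arguments": {"steps": [[[0, 0, 0.1, 0, 0, 0], [0, 0, 0.2, 0, 0, 0], [0, 0, 0.3, 0, 0, 0], [-0.1, 0, 0.3, 0, 0, 0], [-0.3, 0, 0.2, 0, 0, 0]]]}}

```text
clock: 31.15
ee_pos: [572.6, 85.6, 259.1]
orientation: [3.141, 0.006, -3.054]
force: [-0.5, -0.1, -0.0]
width: 88.2
grip_force: 0.0
```

Call:
{"name": "servo_tool", "arguments": {"steps": [[[-0.3, 0, 0.2, 0, 0, 0], [-0.1, 0, 0, 0, 0, 0], [0, 0, 0, 0, 0, 0], [0, 0, 0, 0, 0, 0]]]}}

```text
clock: 31.65
ee_pos: [511.0, 85.4, 283.5]
orientation: [3.142, -0.001, -3.054]
force: [0.4, 0.3, -0.7]
width: 88.3
grip_force: 0.0
```

Run:
```python
from h import *
np.set_printoptions(precision=1,suppress=True)
s=observe();a=grab_frame("wrist");cv2.imwrite("pics/v4.png",a);C=cam("wrist",s);g=cv2.cvtColor(a,cv2.COLOR_BGR2GRAY);print(s["ee_pos"],s["clock"])
X=proj(C,(631,85.5,88));print("pred flange",X)
for T in(110,130,150,170):
    for c in cv2.findContours((g>T).astype(np.uint8),cv2.RETR_CCOMP,cv2.CHAIN_APPROX_NONE)[0]:
        if cv2.contourArea(c)>1500:
            (x,y),(w,k),t=cv2.fitEllipse(cv2.convexHull(c))
            if np.hypot(x-X[0],y-X[1])<30: print(T,np.round([x,y,w,k],1),plane(C,(x,y),88),"diam",np.linalg.norm(plane(C,(x+k/2,y),88)-plane(C,(x-k/2,y),88)))
for n in("scene","side"):
    b=grab_frame(n);cv2.imwrite(f"pics/{n}9.png",b);o=cv2.imread(f"pics/{n}.png");d=cv2.absdiff(b,o).max(2)
    for nm,X in(("tray/scoop",(479,421,20)),("petri",(378,148,7)),("vial",(737,196,40)),("bottle",(687,393,50))):
        x,y=proj(cam(n),X).astype(int);print(n,nm,(d[y-20:y+20,x-20:x+20]>50).mean().round(2),end="; ")
    print()
```

```text
[511.   85.4 283.5] 31.65
pred flange [304.5 277. ]
110 [305.  277.5  85.9  96.9] [631.6  86.2  88. ] diam 108.81742797669577
130 [305.  277.5  85.2  96.3] [631.6  86.1  88. ] diam 108.07255474787009
150 [305.  277.4  84.6  95.7] [631.5  86.2  88. ] diam 107.46169577646467
170 [305.  277.4  83.9  95.2] [631.4  86.2  88. ] diam 106.8397790162358
scene tray/scoop 0.1; scene petri 0.0; scene vial 0.13; scene bottle 0.09; 
side tray/scoop 0.08; side petri 0.0; side vial 0.0; side bottle 0.0;
```

The lid is concentric with the jar and seated at the right height, the scoop is in its tray, and nothing else has moved. I'll hand the job in.

```bash
python3 -c "
from station import *
print(finish_job())"
```

```text
the job is handed in; nothing more can be done
None
```

Job handed in at about 32 s of the allowed 64 s: all five balls went into the jar in one scoopful, the scoop is back flat in its tray and released, and the lid is seated squarely on the jar.

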